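# Build a mini burger from the lidded cold tray

## Task

Build a mini burger in the middle of the plate: the bun base first, then every filling that is in the cold tray, widest first and narrowest last, then the bun crown, dome up, all neatly centred over one another. Get at the fillings only by sliding the clear lids, one at a time, into the free place of the tray, never lifting a lid out, and leave each lid squarely over a well at the end. Do not disturb the jar, the cup and the sauce bottle.

Things in the scene. Friction and masses are not known exactly. Their poses are not given: they have to be found in the camera images.
- tray: Fixed steel cold tray, 280 x 280 mm, may be turned. Origin: centre of its underside; x, y along its sides, z up. Two by two wells centred at x, y = +-66 mm, openings 116 x 116 mm, floor at 6 mm height. Ribs 16 mm wide between and round the wells, tops at 30 mm height, carry the lids; an outer rim, 264 mm square inside, top at 42 mm, keeps the lids in.
- well_a (a point): Centre of the floor of one well of the tray, at (-66, +66) mm in the tray frame, 6 mm height. Wells a-b, b-c, c-d and d-a are side by side; a-c and b-d are diagonal.
- well_b (a point): Centre of the floor of one well of the tray, at (-66, -66) mm in the tray frame, 6 mm height. Wells a-b, b-c, c-d and d-a are side by side; a-c and b-d are diagonal.
- well_c (a point): Centre of the floor of one well of the tray, at (+66, -66) mm in the tray frame, 6 mm height. Wells a-b, b-c, c-d and d-a are side by side; a-c and b-d are diagonal.
- well_d (a point): Centre of the floor of one well of the tray, at (+66, +66) mm in the tray frame, 6 mm height. Wells a-b, b-c, c-d and d-a are side by side; a-c and b-d are diagonal.
- lid0: One of three alike clear flat lids with grey edge, 126 x 126 x 5 mm, 0.2 kg, loose on the tray ribs; slides along tray x or y into the one free place (about 6 mm play). Origin: centre of its underside (30 mm above the work surface at rest), z up. On its middle a black bar handle, 60 mm long along lid x, 14 mm wide along y, top 31 mm above the origin.
- lid1: One of three alike clear flat lids with grey edge, 126 x 126 x 5 mm, 0.2 kg, loose on the tray ribs; slides along tray x or y into the one free place (about 6 mm play). Origin: centre of its underside (30 mm above the work surface at rest), z up. On its middle a black bar handle, 60 mm long along lid x, 14 mm wide along y, top 31 mm above the origin.
- lid2: One of three alike clear flat lids with grey edge, 126 x 126 x 5 mm, 0.2 kg, loose on the tray ribs; slides along tray x or y into the one free place (about 6 mm play). Origin: centre of its underside (30 mm above the work surface at rest), z up. On its middle a black bar handle, 60 mm long along lid x, 14 mm wide along y, top 31 mm above the origin.
- plate: Loose round white plate, 150 mm across, 12 mm thick, flat top, 0.5 kg. Origin: centre of its underside; z up.
- board: Fixed wooden board, 190 (x) x 100 (y) x 15 mm; the two bun halves start on it. Origin: centre of its underside.
- base: Bun base: flat rigid disc, 65 mm across, 16 mm thick, light bread brown, 50 g; either face may be up. Origin: centre of the disc, z along the disc axis.
- crown: Bun crown: 65 mm across, upright side 18 mm high with a low dome above it (31 mm in all), darker bread brown, 50 g. Origin: centre of its flat underside; z points to the domed side.
- patty: Filling, meat-style patty: flat rigid disc 62 mm across, 16 mm thick, dark brown, about 50 g, on the floor of one of the wells (seen through a lid unless its well is the open one); may be absent. Either face may be up. Origin: centre of the disc, z along the disc axis.
- hash: Filling, hash-brown round: flat rigid disc 56 mm across, 14 mm thick, golden, about 50 g, on the floor of one of the wells (seen through a lid unless its well is the open one); may be absent. Either face may be up. Origin: centre of the disc, z along the disc axis.
- tomato: Filling, tomato slab: flat rigid disc 50 mm across, 12 mm thick, dull red, about 50 g, on the floor of one of the wells (seen through a lid unless its well is the open one); may be absent. Either face may be up. Origin: centre of the disc, z along the disc axis.
- onion: Filling, onion slab: flat rigid disc 44 mm across, 10 mm thick, purplish, about 50 g, on the floor of one of the wells (seen through a lid unless its well is the open one); may be absent. Either face may be up. Origin: centre of the disc, z along the disc axis.
- jar: Bystander: glass jar with blue cap, 64 mm across, 100 mm high, standing beyond the tray. Origin: centre of the underside.
- cup: Bystander: steel cup, 70 mm across, 80 mm high, standing beyond the tray. Origin: centre of the underside.
- sauce: Bystander: yellow sauce bottle, 52 mm across, 140 mm high, standing beyond the tray. Origin: centre of the underside.
Mind the look-alikes: they are no part of the job. What is shaped like the lid2 but green or pink is not meant. What is shaped like the hash but turquoise is not meant.

How it is judged:
By the outcome, as a careful person would: the job done as asked, in the order asked, and still so for the second after the job is handed in, with the robot touching nothing.
Of patty, hash, tomato, onion only 3 to 4 are there at a start; the rules pass over those that are not, and their reading is None.
At some moment in a run one of plate, crown may be knocked a few centimetres aside while the robot is not near it.
Once in a run the grip may slacken for a moment while it holds something.
It also fails if it takes over 210 s, if anything falls off the work surface, if the arm or the gripper's body presses on something with over 40 N, if the wrist force passes 120 N, or if a joint passes its speed limit or range.

## Robot

A 6-joint arm with a two-finger parallel gripper is mounted at the origin on the work surface. World frame = base frame: x ahead of the robot, y to its left, z up, the work surface at z = 0. Lengths are in m, angles in rad, forces in N, time in s.
With the tool pointing down it reaches from about 0.25 to 0.775 m from the base axis. Payload 4 kg.
Tool frame: the origin (TCP) lies between the finger pads; the fingertips stand 11 mm ahead of it and the grasp point (between the pads) lies 8 mm behind it; z points along the fingers, y is the direction in which the jaws open and shut (so a half turn about z gives the same grasp; the last joint's range is limited). The gripper opens to 94 mm and grips with 3 to 60 N. Pads are 16 mm wide; open, the fingers measure 119 mm over their backs; the gripper's body (75 mm by 177 mm) begins 78 mm behind the grasp point.
Start: joints at [1.016, 0.087, 1.371, -0, 1.684, -0.103], TCP at [0.24, 0.495, 0.217] pointing down, gripper open.
Joint ranges: [-3.1, 3.1], [-0.76, 2.03], [0.27, 2.55], [-1.08, 4.22], [0.17, 2.65], [-2.57, 2.57]. Speed limits (rad/s): [2.79, 2.79, 3.14, 3.14, 3.14, 3.14].

## Interface

Orientations are given as [roll, pitch, yaw] about the fixed x, y, z axes, in that order (R = Rz(yaw) Ry(pitch) Rx(roll)).
In Python, from bench import get_obs, cams, ticket gives the robot as it stands. The module is installed in compiled form; this text tells all that it offers.
- The arm moves only by the shell command python3 -m crank 'ROWS'. ROWS is JSON, a list of rows, each an object of numbers: "tx", "ty", "tz": the shift along the tool's x, y, z in cm; "twist": the turn about the tool's z in degrees; "grip": the opening, from 0 (shut) to 1 (fully open). In form: [{"tx": .., "ty": .., "tz": .., "twist": .., "grip": ..}, ...]. A call has 1 to 12 rows; each row shifts and turns the commanded pose from where the row before left it, along the tool's axes as they then stand; what a row does not reach is not made up. A row lasts 1/8 s, in which the tool goes at most 62.5 mm and 10.7 degrees, less where a joint would pass 70% of its speed; a pose out of reach is approached as far as the arm can. A call is refused whole if a number of a shift passes 6.25 or a number of a turn 10.7, either way. A call with a gripper value outside its range is refused whole. The fingers move at their own pace and stop on an object; the grip force is fixed at half the most. Time passes only in rows, so rows that do not move let the fingers close. It gives the time, the measured TCP pose, the force and the opening at its end, in the units of the state.
- get_obs(): the state, without advancing time (a new reading comes with each control period).
- cams.snapshot(name): name is "side" or "top" or "wrist"; returns a dict with "frame" (400x640x3 uint8, red, green, blue), "intrinsics" (3x3 intrinsics, pixels), "R" (3x3) and "t" (3): a world point X has camera coordinates R X + t; the wrist camera has in their place "hand_eye" (4x4, takes a point from camera to tool coordinates, whose origin is the TCP and whose axes are the flange's). Camera axes: x right, y down, z forward; pixel columns grow to the right and rows downward; lengths in m; the calibration is good to about 2 mm. A picture is of the moment at which its call begins: read the wrist's pose just before it. There is no depth.
- ticket.close_job(): hands the job in, once; it reports no verdict.
Trained networks look in a picture, given as the dict that the camera call returned (one of the last four; its "shot" number tells which), for a name from the list of things; names that differ only in an ending like _2 or _b are one class to them, and where a whole thing is asked for, a point or a joint stands for the part that bears it (a point fixed in the world has none). Each returns a list of dicts, best first, with "conf" (0 to 1); they miss things now and then, are a little off and sometimes report something else, mostly with a low value. They report only what shows in the picture. A call takes as long as a camera call. They do not tell look-alikes from the thing itself.
- cams.outline_of(picture, query): "region" (400x640 bool, what is visible of it) and "centre" ([column, row] in pixels, amid what is visible of it).
The state is a dict: "time": time; "joint_positions": joint angles; "qvel": joint speeds; "joint_torque": joint torques, N m; "tool_pos": TCP position; "ee_rot": TCP orientation; "wrist_force": force on the tool from outside, world axes, zero at the start; "wrist_torque": the same for the moment, N m; "width": finger opening in m.
Only numpy, scipy, OpenCV 4.12 (cv2) and the standard library are available. Lean on these libraries where they do the work, as an engineer would, in place of code of your own. Each camera call takes 0.05 s, during which the arm holds its last target.

## Working session

There is one attempt and no reset: what is moved stays moved. The work goes in short steps, Python scripts to look and compute and a shell command to move; the robot and the scene stay as the last step left them, time stands still between calls to the robot, and variables do not carry over. Pictures are saved under pics/ and viewed, and the job is handed in when it is done.

```bash
mkdir -p pics; cat > h.py <<'E'
import numpy as np, cv2, os
from bench import get_obs, cams, ticket
def snap(n, fn=None):
    s=cams.snapshot(n)
    if fn: cv2.imwrite('pics/'+fn+'.png', cv2.cvtColor(s['frame'],cv2.COLOR_RGB2BGR))
    return s
def rpy(r):
    cx,sx=np.cos(r[0]),np.sin(r[0]);cy,sy=np.cos(r[1]),np.sin(r[1]);cz,sz=np.cos(r[2]),np.sin(r[2])
    return np.array([[cz,-sz,0],[sz,cz,0],[0,0,1]])@np.array([[cy,0,sy],[0,1,0],[-sy,0,cy]])@np.array([[1,0,0],[0,cx,-sx],[0,sx,cx]])
def cam(s,o=None):
    if 'R' in s: return np.array(s['R']),np.array(s['t'])
    o=o or get_obs()
    T=np.eye(4);T[:3,:3]=rpy(o['ee_rot']);T[:3,3]=o['tool_pos']
    W=np.linalg.inv(T@np.array(s['hand_eye']))
    return W[:3,:3],W[:3,3]
def ray(s,px,z,o=None):
    R,t=cam(s,o);K=np.array(s['intrinsics'])
    d=R.T@np.linalg.inv(K)@np.array([px[0],px[1],1.]);c=-R.T@t
    return c+d*(z-c[2])/d[2]
def proj(s,X,o=None):
    R,t=cam(s,o);p=np.array(s['intrinsics'])@(R@np.array(X,float)+t);return p[:2]/p[2]
def st():
    o=get_obs();print('t',round(o['time'],2),'p',np.round(o['tool_pos'],4),'rpy',np.round(np.degrees(o['ee_rot']),1),'F',np.round(o['wrist_force'],1),'w',round(o['width'],4),'q',np.round(o['joint_positions'],2))
    return o
def go(xyz,yaw=None,o=None):
    """tool-frame shift cm; yaw = wanted direction (deg, mod 180) of tool y in world"""
    o=o or get_obs();M=rpy(o['ee_rot']);d=M.T@(np.array(xyz)-o['tool_pos'])*100
    tw=0
    if yaw is not None:
        a=np.degrees(np.arctan2(M[1,1],M[0,1]));e=(yaw-a+90)%180-90;tw=-e
    print('shift cm',np.round(d,2),'twist',round(tw,1));return d,tw
E
cat > a.py <<'E'
from h import *
st()
for n in ['top','side','wrist']:
    s=snap(n,n+'0')
    print(n,np.round(s['intrinsics'],1).tolist())
    if 'R' in s: print(np.round(-np.array(s['R']).T@s['t'],3), np.round(s['R'],2).tolist())
    else: print(np.round(s['hand_eye'],3).tolist())
E
python3 a.py
```

```text
t 0.0 p [0.2398 0.4944 0.2153] rpy [-179.9   -0.   154.1] F [-0.1 -0.5  0.7] w 0.0937 q [ 1.02  0.09  1.37 -0.    1.68 -0.1 ]
top [[453.5, 0.0, 327.3], [0.0, 453.5, 198.8], [0.0, 0.0, 1.0]]
[0.345 0.004 1.179] [[0.01, -1.0, 0.02], [-0.99, -0.01, -0.16], [0.16, -0.02, -0.99]]
side [[393.9, 0.0, 321.8], [0.0, 393.9, 192.2], [0.0, 0.0, 1.0]]
[ 0.124 -0.584  0.524] [[0.81, -0.59, -0.01], [-0.32, -0.42, -0.85], [0.49, 0.69, -0.53]]
wrist [[312.0, 0.0, 316.4], [0.0, 312.0, 200.4], [0.0, 0.0, 1.0]]
[[-0.0, -0.972, -0.235, 0.068], [1.0, -0.0, -0.0, -0.0], [0.0, -0.235, 0.972, -0.168], [0.0, 0.0, 0.0, 1.0]]
```

View pics/top0.png

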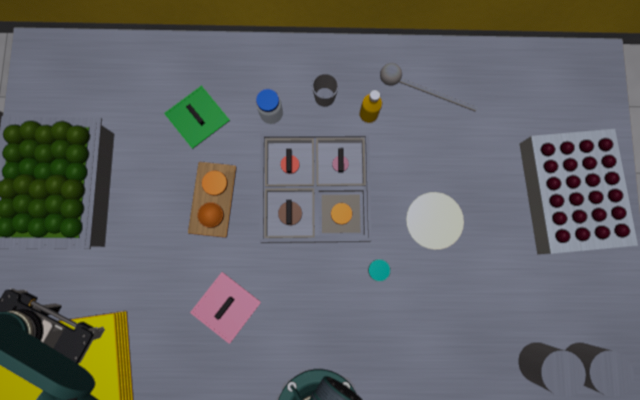

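View pics/side0.png

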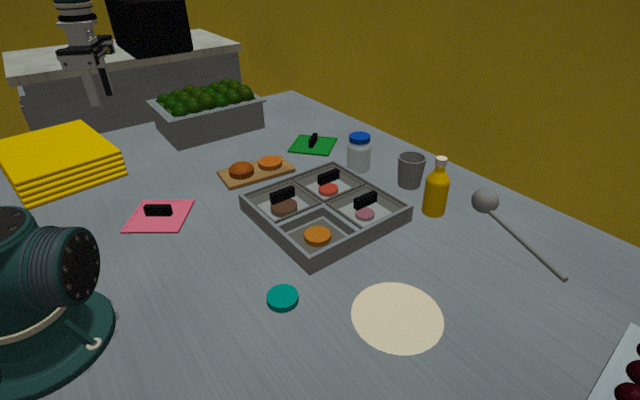

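View pics/wrist0.png

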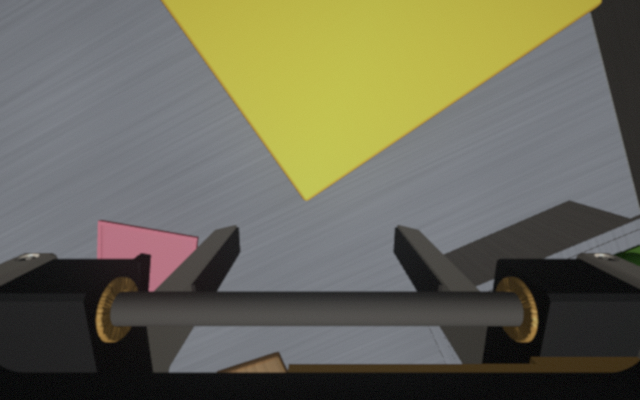

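The top view shows all four fillings: tomato (290,163), onion (340,163), patty (290,213), and hash (341,213) in the open well. The buns are at (214,183) and (210,215), and the plate at (435,220). The decoys are a green lid, a pink lid and a turquoise disc.

```bash
cat > b.py <<'E'
from h import *
H=dict(tray=.042,plate=.012,base=.031,crown=.015,patty=.022,hash=.020,tomato=.018,onion=.016,jar=.1,cup=.08,sauce=.14,lid0=.035,board=.015)
for n in ['top','side']:
    for k,z in H.items():
        s=cams.snapshot(n)
        for d in cams.outline_of(s,k)[:4]:
            m=d['region'];ys,xs=np.nonzero(m)
            if len(xs)<5: continue
            # plane-projected min enclosing circle/rect
            c=cv2.findContours(m.astype(np.uint8),cv2.RETR_EXTERNAL,cv2.CHAIN_APPROX_NONE)[0]
            c=max(c,key=len)[:,0,:]
            P=np.array([ray(s,p,z)[:2] for p in c],np.float32)
            r=cv2.minAreaRect(P)
            print(n,k,round(d['conf'],2),np.round(d['centre'],1),'area c',np.round(P.mean(0),4),'rect',np.round(r[0],4),np.round(r[1],4),round(r[2],1))
E
python3 b.py
```

```text
top tray 0.97 [330.2 194.6] area c [0.5617 0.022 ] rect [0.5567 0.0137] [0.2803 0.2813] 0.9
top plate 0.23 [324.1 191.8] area c [0.5599 0.0147] rect [0.5626 0.0137] [0.2911 0.2879] 1.4
top base 0.74 [210.9 182.6] area c [0.5652 0.2722] rect [0.5652 0.2726] [0.065  0.0629] 47.2
top crown 0.75 [208.1 215. ] area c [0.4844 0.2822] rect [0.4831 0.2826] [0.0676 0.0665] 2.5
top hash 0.82 [377.9 265.5] area c [ 0.3479 -0.1515] rect [ 0.3477 -0.1514] [0.053  0.0522] 44.7
top hash 0.61 [345.5 213.8] area c [ 0.4927 -0.0545] rect [ 0.4939 -0.054 ] [0.0519 0.0516] 0.7
top hash 0.26 [291.3 213.5] area c [0.4912 0.0798] rect [0.4915 0.0793] [0.1269 0.1275] 0.7
top tomato 0.49 [322.7  89.6] area c [ 0.8297 -0.0087] rect [ 0.8291 -0.0098] [0.0936 0.0702] 0.8
top jar 0.75 [267.6 101.5] area c [0.7481 0.1296] rect [0.7488 0.1293] [0.0902 0.0588] 19.4
top cup 0.73 [324.2  85.2] area c [ 0.8039 -0.0089] rect [ 0.8032 -0.009 ] [0.0886 0.0665] 0.8
top sauce 0.61 [372.2 103.9] area c [ 0.7358 -0.119 ] rect [ 0.7372 -0.1189] [0.0459 0.0819] 68.6
top lid0 0.95 [341.7 164.4] area c [ 0.6235 -0.0511] rect [ 0
[... 1805 characters left out ...]
 [ 0.6755 -0.1899] [0.2381 0.0444] 36.0
side sauce 0.74 [322.7 220.5] area c [ 0.455  -0.1283] rect [ 0.4585 -0.1207] [0.2449 0.2544] 1.7
side lid0 0.88 [280.1 201.3] area c [0.4892 0.0755] rect [0.4893 0.0778] [0.125  0.1305] 1.0
side lid0 0.86 [313.9 147. ] area c [0.7086 0.2778] rect [0.7154 0.2842] [0.1499 0.1245] 39.1
side lid0 0.69 [330.4 180.5] area c [0.6176 0.0785] rect [0.6178 0.0808] [0.1318 0.1321] 1.0
side lid0 0.68 [159.7 218.6] area c [0.2408 0.1853] rect [0.2436 0.1892] [0.1268 0.1221] 53.7
side board 0.98 [257.8 176.4] area c [0.5132 0.2571] rect [0.5209 0.2699] [0.119  0.1948] 84.2
side board 0.5 [408.2 167.9] area c [0.8564 0.0306] rect [0.858  0.0301] [0.2152 0.0756] 39.6
```

```bash
cat > c.py <<'E'
from h import *
T=snap('top');S=snap('side')
seeds=dict(top=dict(tomato=(290,170),onion=(345,167),patty=(283,213),hash=(341,213),base=(214,183),crown=(210,215),plate=(435,220),tur=(378,270)),
 side=dict(tomato=(328,190),onion=(366,215),patty=(284,209),hash=(318,235),base=(271,163),crown=(241,171),plate=(397,317)))
Z=dict(patty=.022,hash=.020,tomato=.018,onion=.016,base=.031,crown=.030,plate=.012,tur=.014)
for n,s in (('top',T),('side',S)):
    im=cv2.cvtColor(s['frame'],cv2.COLOR_RGB2BGR);vis=im.copy()
    for k,p in seeds[n].items():
        h,w=im.shape[:2];m=np.zeros((h+2,w+2),np.uint8);b=cv2.GaussianBlur(im,(3,3),0)
        tol=(14,)*3 
        cv2.floodFill(b,m,p,0,tol if k not in('crown','hash') else (30,)*3,tol if k not in('crown','hash') else (30,)*3,4|cv2.FLOODFILL_MASK_ONLY|cv2.FLOODFILL_FIXED_RANGE|(255<<8))
        m=m[1:-1,1:-1];m=cv2.morphologyEx(m,cv2.MORPH_CLOSE,np.ones((5,5)))
        c=cv2.findContours(m,cv2.RETR_EXTERNAL,cv2.CHAIN_APPROX_NONE)[0];c=max(c,key=len)[:,0,:]
        cv2.drawContours(vis,[c[:,None]],-1,(255,0,255),1)
        P=np.array([ray(s,q,Z[k])[:2] for q in c],np.float32)
        (cx,cy),r=cv2.minEnclosingCircle(P);e=cv2.fitEllipse(P)
        print(n,k,len(c),'circ',round(cx,4),round(cy,4),'d',round(2*r,4),'ell',np.round(e[0],4),np.round(e[1],4))
    cv2.imwrite('pics/seg_%s.png'%n,cv2.resize(vis[60:360,120:520],(800,600)))
E
python3 c.py
```

```text
top tomato 47 circ 0.6273 0.0828 d 0.0596 ell [0.6206 0.0839] [0.0085 0.0667]
top onion 23 circ 0.6243 -0.0655 d 0.0282 ell [ 0.6243 -0.0665] [0.0097 0.0289]
top patty 38 circ 0.4894 0.0937 d 0.0468 ell [0.4893 0.0979] [0.0138 0.0497]
top hash 56 circ 0.4918 -0.0544 d 0.0535 ell [ 0.4918 -0.0543] [0.0515 0.0516]
top base 62 circ 0.5662 0.2743 d 0.0592 ell [0.5657 0.2738] [0.0553 0.0563]
top crown 65 circ 0.4913 0.287 d 0.064 ell [0.4887 0.2854] [0.051  0.0562]
top plate 155 circ 0.4764 -0.2977 d 0.1452 ell [ 0.4764 -0.2975] [0.1424 0.143 ]
top tur 52 circ 0.3477 -0.1513 d 0.0491 ell [ 0.3471 -0.1515] [0.0461 0.0473]
side tomato 39 circ 0.6192 0.0831 d 0.0445 ell [0.6194 0.0806] [0.0361 0.0433]
side onion 40 circ 0.6222 -0.0494 d 0.0414 ell [ 0.623  -0.0514] [0.033  0.0393]
side patty 58 circ 0.4883 0.0762 d 0.0601 ell [0.4883 0.0722] [0.0438 0.0612]
side hash 59 circ 0.4907 -0.0523 d 0.0541 ell [ 0.4907 -0.0522] [0.0511 0.0519]
side base 45 circ 0.5653 0.2752 d 0.0578 ell [0.5645 0.2733] [0.0479 0.0567]
side crown 56 circ 0.4833 0.2863 d 0.0712 ell [0.4847 0.2878] [0.0613 0.0653]
side plate 231 circ 0.4754 -0.2968 d 0.1472 ell [ 0.4752 -0.297 ] [0.1442 0.1455]
```

View pics/seg_top.png

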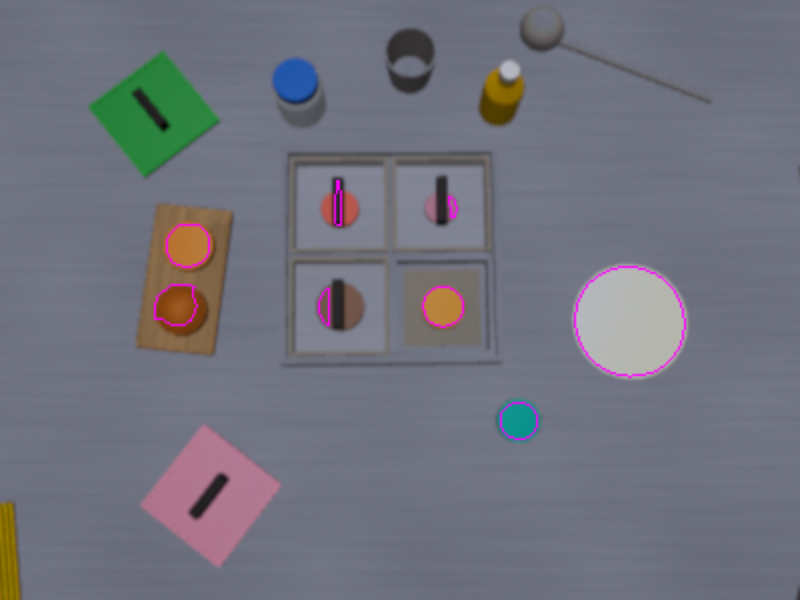

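View pics/seg_side.png

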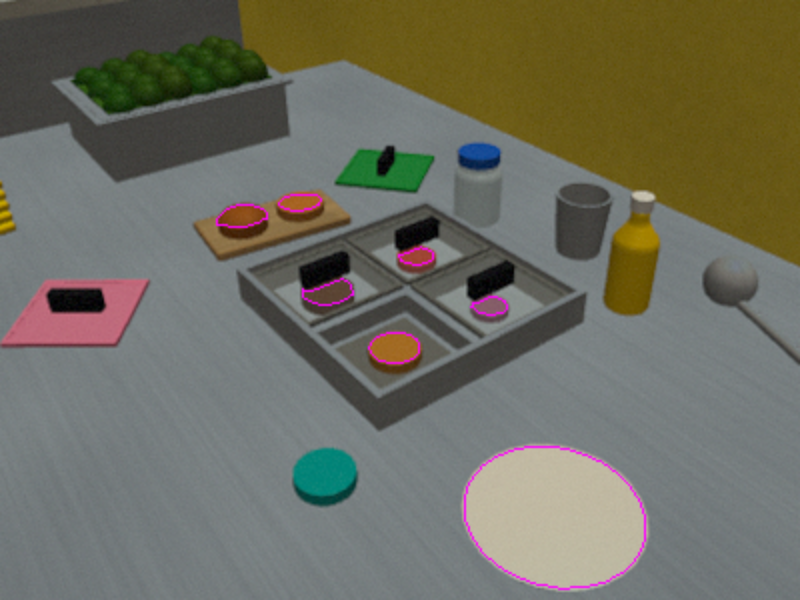

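```bash
python3 -c "
from h import *
st();go((.5655,.274,.14),82)
S=snap('top')
for X in [(.70,-.115,0),(.70,-.115,.14)]: print(proj(S,X))
S=snap('side')
for X in [(.70,-.115,0),(.70,-.115,.14)]: print(proj(S,X))
"
```

```text
t 2.85 p [0.2402 0.4948 0.2165] rpy [180.    0.  154.1] F [-0.  -0.6  0.4] w 0.0941 q [ 1.02  0.09  1.37 -0.    1.68 -0.1 ]
shift cm [-38.91  -5.66   7.65] twist -17.9
[363.54801752 137.21918806]
[369.39561205 120.22767026]
[409.15880449 219.46928016]
[416.29629332 164.37235702]
```

```bash
python3 -m crank '[{"tx":-3.9,"ty":-0.57,"tz":0.76},{"tx":-3.9,"ty":-0.57,"tz":0.76},{"tx":-3.9,"ty":-0.57,"tz":0.76},{"tx":-3.9,"ty":-0.57,"tz":0.76},{"tx":-3.9,"ty":-0.57,"tz":0.76},{"tx":-3.9,"ty":-0.57,"tz":0.76},{"tx":-3.9,"ty":-0.57,"tz":0.76},{"tx":-3.9,"ty":-0.57,"tz":0.76},{"tx":-3.9,"ty":-0.57,"tz":0.76},{"tx":-3.9,"ty":-0.57,"tz":0.76},{"twist":-9},{"twist":-9}]'; python3 -c "
from h import *
o=st();s=snap('wrist','w1');go((.5655,.274,.14),82)
print(proj(s,(.5655,.274,.031),o), proj(s,(.485,.286,.015),o))
t=snap('top');sd=snap('side')
for p,q in (((372,96),(441,163)),):
    print(ray(t,p,.14),ray(sd,q,.14))
"
```

```text
t 2.95 p [0.2401 0.4948 0.2165] rpy [180.    0.  154.1] F [-0.8 -0.7 -0.2] w 0.094 q [ 1.02  0.09  1.37 -0.    1.68 -0.1 ]
shift cm [-38.91  -5.66   7.65] twist -17.9
[277.7467433  449.91005435] [260.55123161 396.27615095]
[ 0.76087674 -0.12165954  0.14      ] [ 0.74489814 -0.14172073  0.14      ]invalid input at $[0]: expected keys tx, ty, tz, twist, grip
```

View pics/w1.png

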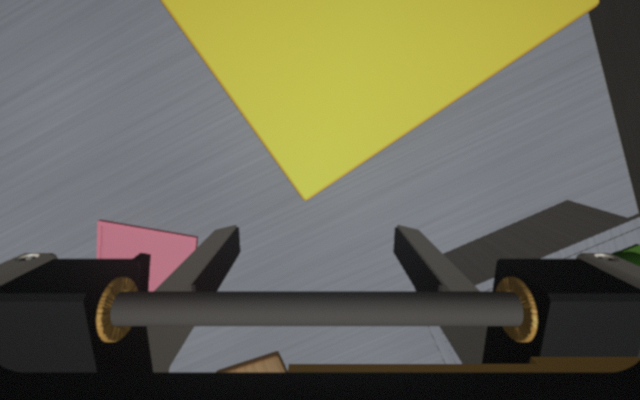

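All five keys are needed in every row, so I'm sending the move again in full.

```bash
python3 -m crank '[{"tx":-3.9,"ty":-0.57,"tz":0.76,"twist":0,"grip":1},{"tx":-3.9,"ty":-0.57,"tz":0.76,"twist":0,"grip":1},{"tx":-3.9,"ty":-0.57,"tz":0.76,"twist":0,"grip":1},{"tx":-3.9,"ty":-0.57,"tz":0.76,"twist":0,"grip":1},{"tx":-3.9,"ty":-0.57,"tz":0.76,"twist":0,"grip":1},{"tx":-3.9,"ty":-0.57,"tz":0.76,"twist":0,"grip":1},{"tx":-3.9,"ty":-0.57,"tz":0.76,"twist":0,"grip":1},{"tx":-3.9,"ty":-0.57,"tz":0.76,"twist":0,"grip":1},{"tx":-3.9,"ty":-0.57,"tz":0.76,"twist":0,"grip":1},{"tx":-3.9,"ty":-0.57,"tz":0.76,"twist":0,"grip":1},{"tx":0,"ty":0,"tz":0,"twist":-9,"grip":1},{"tx":0,"ty":0,"tz":0,"twist":-9,"grip":1}]'; python3 -c "
from h import *
o=st();s=snap('wrist','w2');go((.5655,.274,.14),82)
print(proj(s,(.5655,.274,.031),o), proj(s,(.485,.286,.015),o))
"
```

```text
time: 4.6
tool_pos: [0.5666, 0.2726, 0.1399]
ee_rot: [-3.141, -0.001, 3.008]
wrist_force: [0.2, 0.2, -0.0]
width: 0.0939
t 4.6 p [0.5666 0.2726 0.1399] rpy [-180.    -0.   172.3] F [ 0.2  0.2 -0. ] w 0.0939 q [ 0.36  0.29  1.29  0.    1.57 -1.08]
shift cm [0.11 0.1  0.01] twist 0.5
[318.53751928 199.87395452] [319.82651729 107.94283933]
```

View pics/w2.png

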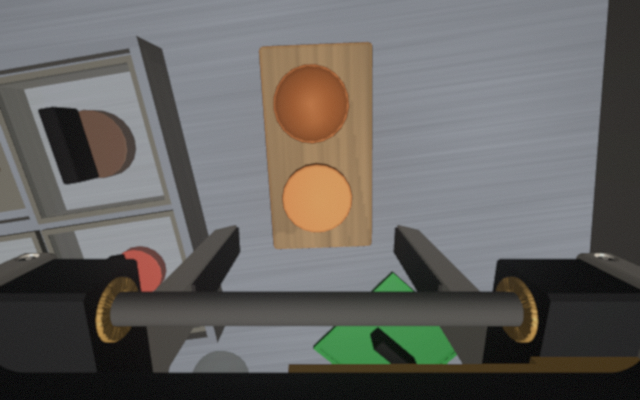

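The wrist view shows the base at (317,198), within 2 px of the prediction, and the crown beside it with its dome up. I'm going down to grip the base.

```bash
python3 -c "
from h import *
o=get_obs();s=snap('wrist');
P=ray(s,(317.5,198),.031,o);print(P,ray(s,(311.5,104),.030,o));go((P[0],P[1],.030),82)
"
python3 -m crank '[{"tx":0.1,"ty":0.1,"tz":3,"twist":0,"grip":1},{"tx":0,"ty":0,"tz":3,"twist":0,"grip":1},{"tx":0,"ty":0,"tz":3,"twist":0,"grip":1},{"tx":0,"ty":0,"tz":2,"twist":0,"grip":1},{"tx":0,"ty":0,"tz":0,"twist":0,"grip":0.5},{"tx":0,"ty":0,"tz":0,"twist":0,"grip":0.5},{"tx":0,"ty":0,"tz":0,"twist":0,"grip":0.5},{"tx":0,"ty":0,"tz":0,"twist":0,"grip":0.5},{"tx":0,"ty":0,"tz":0,"twist":0,"grip":0.5}]'
```

```text
[0.56353733 0.27350237 0.031     ] [0.48142369 0.27904912 0.03      ]
shift cm [2.800e-01 1.000e-02 1.103e+01] twist 0.1
time: 5.82
tool_pos: [0.5661, 0.2746, 0.032]
ee_rot: [3.141, 0.002, 3.004]
wrist_force: [-0.6, -0.3, 3.6]
width: 0.0641
```

```bash
python3 -m crank '[{"tx":0,"ty":0,"tz":-2,"twist":0,"grip":0.5},{"tx":0,"ty":0,"tz":-4,"twist":0,"grip":0.5},{"tx":0,"ty":0,"tz":-4,"twist":0,"grip":0.5}]'; python3 -c "
from h import *
st();go((.4757,-.2972,.13),80)
"
```

```text
time: 6.2
tool_pos: [0.5649, 0.2744, 0.132]
ee_rot: [-3.142, -0.001, 3.004]
wrist_force: [0.8, 0.1, -0.7]
width: 0.0639
t 6.2 p [0.5649 0.2744 0.132 ] rpy [-180.    -0.   172.1] F [ 0.8  0.1 -0.7] w 0.0639 q [ 0.36  0.29  1.3   0.    1.55 -1.07]
shift cm [  1.   -57.84   0.21] twist 2.1
```

```bash
python3 -m crank '[{"tx":0.1,"ty":-3,"tz":0,"twist":0,"grip":0.5},{"tx":0.1,"ty":-5,"tz":0,"twist":0,"grip":0.5},{"tx":0.1,"ty":-5.5,"tz":0,"twist":0,"grip":0.5},{"tx":0.1,"ty":-5.5,"tz":0,"twist":0,"grip":0.5},{"tx":0.1,"ty":-5.5,"tz":0,"twist":0,"grip":0.5},{"tx":0.1,"ty":-5.5,"tz":0,"twist":0,"grip":0.5},{"tx":0.1,"ty":-5.5,"tz":0,"twist":0,"grip":0.5},{"tx":0.1,"ty":-5.5,"tz":0,"twist":0,"grip":0.5},{"tx":0.1,"ty":-5.5,"tz":0,"twist":0,"grip":0.5},{"tx":0.1,"ty":-5.5,"tz":0,"twist":0,"grip":0.5},{"tx":0,"ty":-3.8,"tz":0,"twist":0,"grip":0.5},{"tx":0,"ty":-2,"tz":0.2,"twist":0,"grip":0.5}]'; python3 -c "
from h import *
o=st();s=snap('wrist','w3');go((.4757,-.2972,.03),80)
print(proj(s,(.4757,-.2972,.012),o))
t=snap('top','t3')
"
```

```text
time: 7.7
tool_pos: [0.4758, -0.2986, 0.1293]
ee_rot: [-3.141, 0.001, 3.002]
wrist_force: [-0.6, -1.0, 0.1]
width: 0.0643
t 7.7 p [ 0.4758 -0.2986  0.1293] rpy [-1.80e+02  1.00e-01  1.72e+02] F [-0.6 -1.   0.1] w 0.0643 q [-0.66  0.15  1.48  0.    1.51 -2.09]
shift cm [0.   0.3  9.86] twist 2.0
[318.62500165 198.61751858]
```

View pics/w3.png

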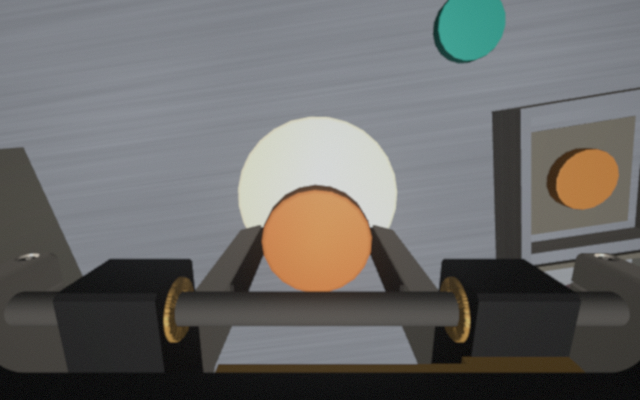

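View pics/t3.png

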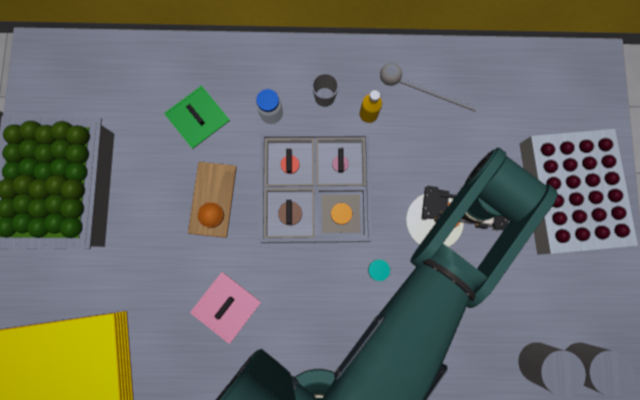

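The wrist view shows the plate centred near (317,196) under the held base. I'm lowering it now, with a check of the in-hand offset first.

```bash
python3 -c "
from h import *
o=st();s=snap('wrist')
M=rpy(o['ee_rot'])
for dx in (-.003,0,.003): print(dx,proj(s,o['tool_pos']+M@np.array([dx,0,.001]),o))
"
python3 -m crank '[{"tx":0,"ty":0.15,"tz":3,"twist":0,"grip":0.5},{"tx":0,"ty":0.15,"tz":3,"twist":0,"grip":0.5},{"tx":0,"ty":0,"tz":2,"twist":0,"grip":0.5},{"tx":0,"ty":0,"tz":1,"twist":0,"grip":0.5},{"tx":0,"ty":0,"tz":0.6,"twist":0,"grip":0.5},{"tx":0,"ty":0,"tz":0.3,"twist":0,"grip":0.5},{"tx":0,"ty":0,"tz":0,"twist":0,"grip":0.5}]';python3 -c "
from h import *
o=st()
"
```

```text
t 7.8 p [ 0.4757 -0.2979  0.1284] rpy [180.  -0. 172.] F [-0.9  0.3 -1. ] w 0.0644 q [-0.66  0.15  1.48  0.    1.51 -2.09]
-0.003 [317.51462194 250.34356514]
0 [317.51710575 245.48956333]
0.003 [317.5196091  240.59739406]
time: 8.72
tool_pos: [0.4768, -0.2939, 0.03]
ee_rot: [-3.141, 0.001, 3.004]
wrist_force: [0.1, 0.4, -0.9]
width: 0.0642
t 8.72 p [ 0.4768 -0.2939  0.03  ] rpy [-1.800e+02  1.000e-01  1.721e+02] F [ 0.1  0.4 -0.9] w 0.0642 q [-0.65  0.22  1.6   0.    1.32 -2.09]
```

```bash
python3 -m crank '[{"tx":-0.2,"ty":-0.3,"tz":0.1,"twist":0,"grip":0.5},{"tx":0,"ty":0,"tz":0,"twist":0,"grip":0.85},{"tx":0,"ty":0,"tz":0,"twist":0,"grip":0.85},{"tx":0,"ty":0,"tz":0,"twist":10,"grip":0.85},{"tx":0,"ty":0,"tz":0,"twist":10,"grip":0.85},{"tx":0,"ty":0,"tz":0,"twist":10,"grip":0.85},{"tx":0,"ty":0,"tz":0,"twist":10,"grip":0.85},{"tx":0,"ty":0,"tz":0,"twist":10,"grip":0.85},{"tx":0,"ty":0,"tz":0,"twist":10,"grip":0.85},{"tx":0,"ty":0,"tz":0,"twist":10,"grip":0.85},{"tx":0,"ty":0,"tz":0,"twist":10,"grip":0.85},{"tx":0,"ty":0,"tz":0,"twist":10,"grip":0.85}]';python3 -m crank '[{"tx":0,"ty":0,"tz":0,"twist":0,"grip":0.5},{"tx":0,"ty":0,"tz":0,"twist":0,"grip":0.5},{"tx":0,"ty":0,"tz":0,"twist":0,"grip":0.5}]';python3 -c "
from h import *
o=st()
"
```

```text
time: 10.22
tool_pos: [0.4781, -0.2971, 0.0286]
ee_rot: [3.141, 0.0, 1.427]
wrist_force: [0.8, 0.1, 0.3]
width: 0.08
time: 10.6
tool_pos: [0.4781, -0.2971, 0.0285]
ee_rot: [3.141, 0.0, 1.435]
wrist_force: [0.4, -1.0, 0.5]
width: 0.0644
t 10.6 p [ 0.4781 -0.2971  0.0285] rpy [180.    0.   82.2] F [ 0.4 -1.   0.5] w 0.0644 q [-0.66  0.23  1.6   0.    1.32 -0.52]
```

```bash
python3 -m crank '[{"tx":0,"ty":-0.2,"tz":0,"twist":0,"grip":0.5},{"tx":0,"ty":0,"tz":0,"twist":0,"grip":0.85},{"tx":0,"ty":0,"tz":0,"twist":0,"grip":0.85},{"tx":0,"ty":0,"tz":-3,"twist":0,"grip":0.85},{"tx":0,"ty":0,"tz":-5,"twist":0,"grip":0.85},{"tx":0,"ty":0,"tz":-5,"twist":0,"grip":0.85},{"tx":0,"ty":0,"tz":0,"twist":0,"grip":0.5}]';python3 -c "
from h import *
o=st();s=snap('wrist','w4');print(proj(s,(.4762,-.2972,.012),o),proj(s,(.4762,-.2972,.028),o)); go((.489,.078,.16),91)
"
```

```text
time: 11.48
tool_pos: [0.4785, -0.2986, 0.1644]
ee_rot: [3.132, 0.005, 1.433]
wrist_force: [0.6, 0.3, -0.4]
width: 0.0733
t 11.47 p [ 0.4785 -0.2986  0.1644] rpy [179.4   0.3  82.1] F [ 0.6  0.3 -0.4] w 0.0733 q [-0.66  0.13  1.43  0.    1.57 -0.52]
[312.48956299 189.12519009] [312.45487638 192.42001645]
shift cm [ 3.737e+01 -3.980e+00 -1.000e-02] twist 81.1
```

View pics/w4.png

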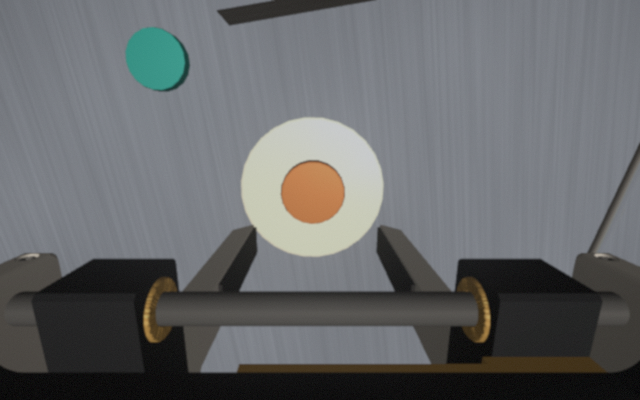

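The base sits on the plate at (313,191) against the plate's (312,187), which is about 2 mm off once parallax is allowed for. Next is the lid over the patty.

```bash
python3 -m crank '[{"tx":3.5,"ty":-0.4,"tz":0,"twist":0,"grip":0.5},{"tx":5,"ty":-0.5,"tz":0,"twist":0,"grip":0.5},{"tx":5,"ty":-0.5,"tz":0,"twist":0,"grip":0.5},{"tx":5,"ty":-0.5,"tz":0,"twist":0,"grip":0.5},{"tx":5,"ty":-0.5,"tz":0,"twist":0,"grip":0.5},{"tx":5,"ty":-0.5,"tz":0,"twist":0,"grip":0.5},{"tx":5,"ty":-0.5,"tz":0,"twist":0,"grip":0.5},{"tx":3.5,"ty":-0.5,"tz":0,"twist":0,"grip":0.5}]';python3 -m crank '[{"tx":0,"ty":0,"tz":0,"twist":-10,"grip":0.5},{"tx":0,"ty":0,"tz":0,"twist":-10,"grip":0.5},{"tx":0,"ty":0,"tz":0,"twist":-10,"grip":0.5},{"tx":0,"ty":0,"tz":0,"twist":-10,"grip":0.5},{"tx":0,"ty":0,"tz":0,"twist":-10,"grip":0.5},{"tx":0,"ty":0,"tz":0,"twist":-10,"grip":0.5},{"tx":0,"ty":0,"tz":0,"twist":-10,"grip":0.5},{"tx":0,"ty":0,"tz":0,"twist":-10,"grip":0.5},{"tx":0,"ty":0,"tz":0,"twist":-10,"grip":0.5},{"tx":0,"ty":0,"tz":0,"twist":-9,"grip":0.5}]'
python3 -c "
from h import *
o=st();s=snap('wrist','w5');print(proj(s,(.489,.078,.061),o));go((.489,.078,.16),91)
R=rpy((0,0,np.radians(.9)))[:2,:2]
for sx in (1,-1):
  for sy in (1,-1):
    c=np.array([.5567,.0137])+R@np.array([sx*.132,sy*.132]);print(sx,sy,np.round(proj(s,(*c,.042),o),1))
"
```

```text
time: 12.52
tool_pos: [0.4867, 0.0771, 0.156]
ee_rot: [-3.137, 0.0, 1.435]
wrist_force: [0.3, 0.5, -0.2]
width: 0.0469
time: 13.78
tool_pos: [0.4869, 0.0751, 0.1559]
ee_rot: [3.142, -0.005, -3.117]
wrist_force: [-0.3, -0.1, 0.2]
width: 0.047
t 13.78 p [0.4869 0.0751 0.1559] rpy [ 180.    -0.3 -178.6] F [-0.3 -0.1  0.2] w 0.047 q [ 0.04 -0.02  1.6   0.    1.56 -1.56]
[320.51916692 208.00829118]
shift cm [-0.22  0.29 -0.41] twist 0.6
1 1 [379.9 382.3]
1 -1 [134.9 380.4]
-1 1 [396.6 131.6]
-1 -1 [ 97.4 129. ]
```

View pics/w5.png

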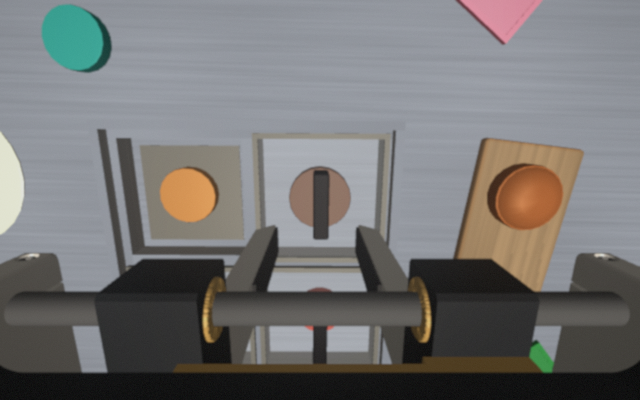

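The wrist view shows the handle centred at (321,205) and the patty at (320,197) under it, and the rim corners agree with the prediction. I'm going down onto the handle.

```bash
python3 -m crank '[{"tx":-0.1,"ty":0.3,"tz":3.5,"twist":0.6,"grip":0.5},{"tx":0,"ty":0,"tz":3.5,"twist":0,"grip":0.5},{"tx":0,"ty":0,"tz":2.2,"twist":0,"grip":0.5},{"tx":0,"ty":0,"tz":1,"twist":0,"grip":0.5},{"tx":0,"ty":0,"tz":0,"twist":0,"grip":0.5}]'
python3 -c "
from h import *
st()"
python3 -m crank '[{"tx":0,"ty":0,"tz":0,"twist":0,"grip":0},{"tx":0,"ty":0,"tz":0,"twist":0,"grip":0},{"tx":0,"ty":0,"tz":0,"twist":0,"grip":0},{"tx":0,"ty":0,"tz":0,"twist":0,"grip":0}]'
python3 -c "
from h import *
st()"
```

```text
time: 14.45
tool_pos: [0.4882, 0.0781, 0.0553]
ee_rot: [-3.142, -0.003, -3.133]
wrist_force: [0.4, 0.2, 0.2]
width: 0.0468
t 14.45 p [0.4882 0.0781 0.0553] rpy [-180.    -0.2 -179.5] F [0.4 0.2 0.2] w 0.0468 q [ 0.04  0.06  1.73  0.    1.36 -1.54]
time: 14.95
tool_pos: [0.4895, 0.0783, 0.0571]
ee_rot: [3.141, 0.001, -3.132]
wrist_force: [0.7, 1.1, 1.1]
width: 0.014
t 14.95 p [0.4895 0.0783 0.0571] rpy [ 1.800e+02  1.000e-01 -1.795e+02] F [0.7 1.1 1.1] w 0.014 q [ 0.04  0.06  1.73  0.    1.36 -1.54]
```

```bash
python3 -m crank '[{"tx":-0.02,"ty":-1.2,"tz":0,"twist":0,"grip":0},{"tx":-0.02,"ty":-2,"tz":0,"twist":0,"grip":0},{"tx":-0.02,"ty":-2,"tz":0,"twist":0,"grip":0},{"tx":-0.02,"ty":-2,"tz":0,"twist":0,"grip":0},{"tx":-0.02,"ty":-2,"tz":0,"twist":0,"grip":0},{"tx":-0.02,"ty":-2,"tz":0,"twist":0,"grip":0},{"tx":-0.02,"ty":-1.2,"tz":0,"twist":0,"grip":0},{"tx":0,"ty":-0.8,"tz":0,"twist":0,"grip":0},{"tx":0,"ty":0,"tz":0,"twist":0,"grip":0}]'
python3 -c "
from h import *
st();go((.4917,-.0533,.056));snap('side','s5')"
```

```text
time: 16.08
tool_pos: [0.4921, -0.0549, 0.057]
ee_rot: [-3.14, 0.001, -3.133]
wrist_force: [-0.8, -0.5, 4.7]
width: 0.0139
t 16.07 p [ 0.4921 -0.0549  0.057 ] rpy [-1.799e+02  1.000e-01 -1.795e+02] F [-0.8 -0.5  4.7] w 0.0139 q [-0.22  0.05  1.73 -0.    1.36 -1.8 ]
shift cm [0.04 0.16 0.1 ] twist 0
```

View pics/s5.png

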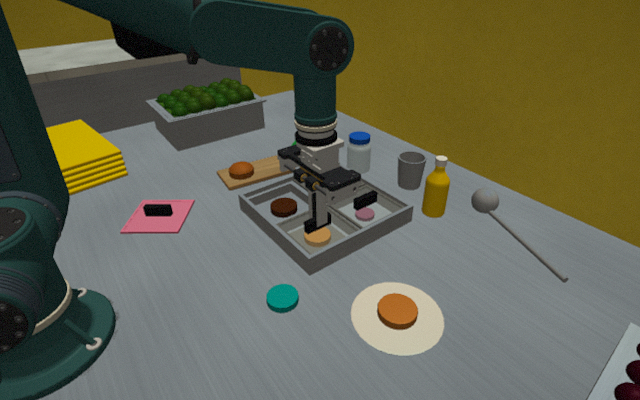

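The lid slid over the hash at (317,235) and the patty is uncovered at (284,207). I'm releasing the handle and moving over the patty.

```bash
python3 -m crank '[{"tx":0,"ty":0,"tz":0,"twist":0,"grip":0.4},{"tx":0,"ty":0,"tz":0,"twist":0,"grip":0.4},{"tx":0,"ty":0,"tz":-3,"twist":0,"grip":0.4},{"tx":0,"ty":0,"tz":-4,"twist":0,"grip":0.8},{"tx":0,"ty":3.5,"tz":-3,"twist":0,"grip":0.8},{"tx":0,"ty":5,"tz":0,"twist":0,"grip":0.8},{"tx":0,"ty":4,"tz":0,"twist":0,"grip":0.8},{"tx":0,"ty":1,"tz":0,"twist":0,"grip":0.8},{"tx":0,"ty":0,"tz":0,"twist":0,"grip":0.8}]'
python3 -c "
from h import *
o=st();s=snap('wrist','w6');print(proj(s,(.489,.077,.022),o))"
```

```text
time: 17.25
tool_pos: [0.4902, 0.0811, 0.1559]
ee_rot: [-3.141, -0.001, -3.131]
wrist_force: [-0.3, -0.3, -1.0]
width: 0.0752
t 17.25 p [0.4902 0.0811 0.1559] rpy [-1.799e+02 -1.000e-01 -1.794e+02] F [-0.3 -0.3 -1. ] w 0.0752 q [ 0.05 -0.01  1.59 -0.    1.56 -1.53]
[313.1276452  194.14107519]
```

View pics/w6.png

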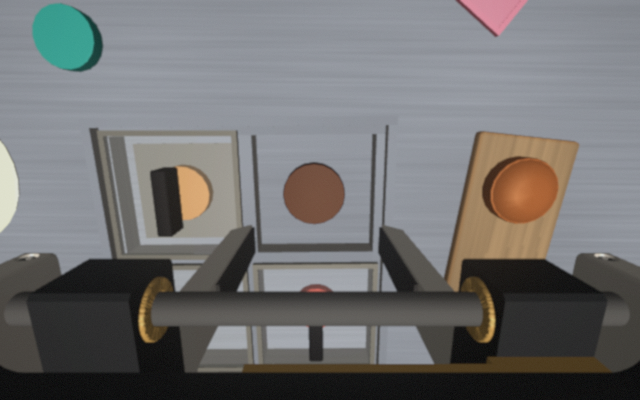

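The wrist view shows the patty uncovered at (314,193), matching the estimate of (0.4895, 0.077). I'm gripping it there.

```bash
python3 -c "
from h import *
o=st();s=snap('wrist');P=ray(s,(314.2,193),.022,o);print(P);go((P[0],P[1],.020))"
python3 -m crank '[{"tx":0,"ty":-0.35,"tz":3.5,"twist":0,"grip":0.8},{"tx":0,"ty":0,"tz":3.5,"twist":0,"grip":0.8},{"tx":0,"ty":0,"tz":3,"twist":0,"grip":0.8},{"tx":0,"ty":0,"tz":2,"twist":0,"grip":0.8},{"tx":0,"ty":0,"tz":1,"twist":0,"grip":0.8},{"tx":0,"ty":0,"tz":0.4,"twist":0,"grip":0.8},{"tx":0,"ty":0,"tz":0,"twist":0,"grip":0.8}]'
python3 -c "
from h import *
o=st()"
```

```text
t 17.3 p [0.4903 0.0804 0.156 ] rpy [-1.799e+02 -1.000e-01 -1.795e+02] F [ 0.8 -1.2 -0.3] w 0.0752 q [ 0.05 -0.01  1.59 -0.    1.56 -1.53]
[0.48798759 0.07738205 0.022     ]
shift cm [ 0.24 -0.26 13.61] twist 0
time: 18.23
tool_pos: [0.491, 0.0773, 0.023]
ee_rot: [3.142, 0.001, -3.133]
wrist_force: [-0.4, 0.7, 0.5]
width: 0.0752
t 18.23 p [0.491  0.0773 0.023 ] rpy [ 1.800e+02  1.000e-01 -1.795e+02] F [-0.4  0.7  0.5] w 0.0752 q [ 0.04  0.09  1.76 -0.    1.29 -1.54]
```

```bash
python3 -m crank '[{"tx":0.1,"ty":0,"tz":0.3,"twist":0,"grip":0.5},{"tx":0,"ty":0,"tz":0,"twist":0,"grip":0.5},{"tx":0,"ty":0,"tz":0,"twist":0,"grip":0.5},{"tx":0,"ty":0,"tz":0,"twist":0,"grip":0.8},{"tx":0,"ty":0,"tz":0,"twist":0,"grip":0.8},{"tx":0,"ty":0,"tz":0,"twist":10,"grip":0.8},{"tx":0,"ty":0,"tz":0,"twist":10,"grip":0.8},{"tx":0,"ty":0,"tz":0,"twist":10,"grip":0.8},{"tx":0,"ty":0,"tz":0,"twist":10,"grip":0.8},{"tx":0,"ty":0,"tz":0,"twist":10,"grip":0.8},{"tx":0,"ty":0,"tz":0,"twist":10,"grip":0.8},{"tx":0,"ty":0,"tz":0,"twist":10,"grip":0.8}]'
python3 -m crank '[{"tx":0,"ty":0,"tz":0,"twist":10,"grip":0.8},{"tx":0,"ty":0,"tz":0,"twist":10,"grip":0.8},{"tx":0,"ty":0,"tz":0,"twist":0,"grip":0.5},{"tx":0,"ty":0,"tz":0,"twist":0,"grip":0.5},{"tx":0,"ty":0,"tz":0,"twist":0,"grip":0.5}]'
python3 -c "
from h import *
o=st()"
```

```text
time: 19.73
tool_pos: [0.4895, 0.0777, 0.0195]
ee_rot: [3.142, -0.0, 1.923]
wrist_force: [0.0, 0.9, 0.4]
width: 0.0752
time: 20.35
tool_pos: [0.4895, 0.0776, 0.0195]
ee_rot: [3.142, -0.0, 1.581]
wrist_force: [-0.5, -0.5, 0.3]
width: 0.0613
t 20.35 p [0.4895 0.0776 0.0195] rpy [180.   -0.   90.6] F [-0.5 -0.5  0.3] w 0.0613 q [0.04 0.1  1.77 0.   1.28 0.03]
```

```bash
python3 -m crank '[{"tx":0,"ty":0,"tz":-2,"twist":0,"grip":0.5},{"tx":0,"ty":0,"tz":-4,"twist":0,"grip":0.5},{"tx":0,"ty":0,"tz":-4,"twist":0,"grip":0.5},{"tx":0,"ty":0,"tz":-2,"twist":0,"grip":0.5},{"tx":0,"ty":0,"tz":0,"twist":0,"grip":0.5}]'
python3 -c "
from h import *
o=st();go((.4761,-.297,.14));s=snap('top','t6')"
```

```text
time: 20.98
tool_pos: [0.4908, 0.0777, 0.1414]
ee_rot: [3.137, -0.0, 1.581]
wrist_force: [0.2, 1.2, -1.2]
width: 0.0618
t 20.98 p [0.4908 0.0777 0.1414] rpy [179.7  -0.   90.6] F [ 0.2  1.2 -1.2] w 0.0618 q [ 0.04 -0.01  1.62  0.    1.53  0.03]
shift cm [-37.45  -1.83   0.12] twist 0
```

View pics/t6.png

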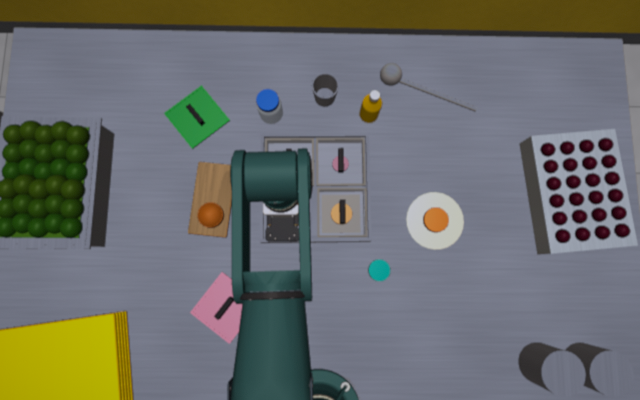

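The plate at (435,220) and base at (436,219) haven't moved. I'm carrying the patty over.

```bash
python3 -m crank '[{"tx":-3,"ty":-0.15,"tz":0,"twist":0,"grip":0.5},{"tx":-5,"ty":-0.25,"tz":0,"twist":0,"grip":0.5},{"tx":-5,"ty":-0.25,"tz":0,"twist":0,"grip":0.5},{"tx":-5,"ty":-0.25,"tz":0,"twist":0,"grip":0.5},{"tx":-5,"ty":-0.25,"tz":0,"twist":0,"grip":0.5},{"tx":-5,"ty":-0.25,"tz":0,"twist":0,"grip":0.5},{"tx":-5,"ty":-0.25,"tz":0,"twist":0,"grip":0.5},{"tx":-3.3,"ty":-0.15,"tz":0,"twist":0,"grip":0.5},{"tx":-1.1,"ty":0,"tz":0,"twist":0,"grip":0.5},{"tx":0,"ty":0,"tz":0,"twist":0,"grip":0.5}]'
python3 -c "
from h import *
o=st();go((.4761,-.297,.042));s=snap('wrist','w7');print(proj(s,(.4761,-.297,.028),o),proj(s,(.4761,-.297,.012),o))"
```

```text
time: 22.28
tool_pos: [0.4744, -0.2959, 0.138]
ee_rot: [-3.14, -0.002, 1.579]
wrist_force: [0.0, 0.1, -1.5]
width: 0.0615
t 22.27 p [ 0.4744 -0.2959  0.138 ] rpy [-1.799e+02 -1.000e-01  9.050e+01] F [ 0.   0.1 -1.5] w 0.0615 q [-0.66  0.14  1.47  0.    1.54 -0.67]
shift cm [-0.13  0.19  9.6 ] twist 0
[318.39210775 201.71941384] [318.31529991 197.79816862]
```

View pics/w7.png

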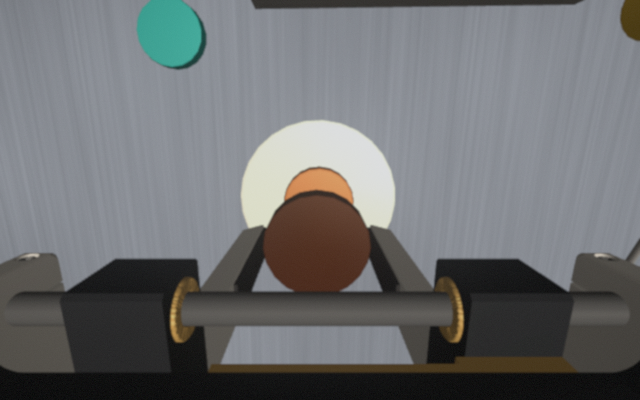

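Base and plate show at columns 319 and 318, as predicted. Lowering the patty.

```bash
python3 -m crank '[{"tx":-0.1,"ty":0.15,"tz":3,"twist":0,"grip":0.5},{"tx":0,"ty":0,"tz":3,"twist":0,"grip":0.5},{"tx":0,"ty":0,"tz":2,"twist":0,"grip":0.5},{"tx":0,"ty":0,"tz":1,"twist":0,"grip":0.5},{"tx":0,"ty":0,"tz":0.2,"twist":0,"grip":0.5},{"tx":0,"ty":0,"tz":0,"twist":0,"grip":0.5}]'
python3 -c "
from h import *
o=st();go((.4761,-.297,.042))"
```

```text
time: 23.08
tool_pos: [0.477, -0.2975, 0.0484]
ee_rot: [3.14, 0.001, 1.58]
wrist_force: [-0.2, -0.8, -1.3]
width: 0.0613
t 23.07 p [ 0.477  -0.2975  0.0484] rpy [179.9   0.   90.5] F [-0.2 -0.8 -1.3] w 0.0613 q [-0.66  0.21  1.58  0.    1.36 -0.67]
shift cm [ 0.05 -0.09  0.64] twist 0
```

```bash
python3 -m crank '[{"tx":0.05,"ty":-0.05,"tz":0.35,"twist":0,"grip":0.5},{"tx":0,"ty":0,"tz":0.25,"twist":0,"grip":0.5},{"tx":0,"ty":0,"tz":0,"twist":0,"grip":0.5}]'
python3 -c "
from h import *
o=st();go((.4761,-.297,.042))"
```

```text
time: 23.45
tool_pos: [0.476, -0.2972, 0.0416]
ee_rot: [3.141, 0.0, 1.58]
wrist_force: [0.7, 0.1, 0.4]
width: 0.0617
t 23.45 p [ 0.476  -0.2972  0.0416] rpy [180.    0.   90.5] F [0.7 0.1 0.4] w 0.0617 q [-0.66  0.21  1.59  0.    1.34 -0.67]
shift cm [ 0.02  0.01 -0.04] twist 0
```

```bash
python3 -m crank '[{"tx":0,"ty":0,"tz":0,"twist":0,"grip":0.85},{"tx":0,"ty":0,"tz":0,"twist":0,"grip":0.85},{"tx":0,"ty":0,"tz":-3,"twist":0,"grip":0.85},{"tx":0,"ty":0,"tz":-4,"twist":0,"grip":0.85},{"tx":0,"ty":0,"tz":-4,"twist":0,"grip":0.85},{"tx":0,"ty":0,"tz":0,"twist":0,"grip":0.5}]'
python3 -c "
from h import *
o=st();go((.4917,-.0545,.155),91);s=snap('wrist','w8');print(proj(s,(.4761,-.297,.044),o),proj(s,(.4761,-.297,.012),o))"
```

```text
time: 24.2
tool_pos: [0.4779, -0.2985, 0.156]
ee_rot: [3.135, 0.005, 1.58]
wrist_force: [0.7, 0.1, 0.1]
width: 0.0729
t 24.2 p [ 0.4779 -0.2985  0.156 ] rpy [179.6   0.3  90.5] F [0.7 0.1 0.1] w 0.0729 q [-0.66  0.13  1.44  0.    1.56 -0.67]
shift cm [ 2.439e+01  1.600e+00 -2.000e-02] twist 89.5
[313.57984231 197.5378558 ] [313.62593509 190.27723888]
```

View pics/w8.png

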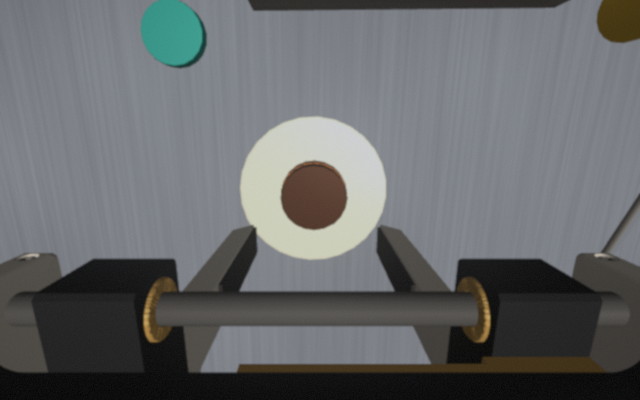

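The patty sits centred at (314,196). Going back to the lid handle to slide it back.

```bash
python3 -m crank '[{"tx":3.4,"ty":0.2,"tz":0,"twist":0,"grip":0.5},{"tx":5,"ty":0.3,"tz":0,"twist":0,"grip":0.5},{"tx":5,"ty":0.3,"tz":0,"twist":0,"grip":0.5},{"tx":5,"ty":0.3,"tz":0,"twist":0,"grip":0.5},{"tx":4,"ty":0.3,"tz":0,"twist":0,"grip":0.5},{"tx":2,"ty":0.2,"tz":0,"twist":0,"grip":0.5}]';python3 -m crank '[{"tx":0,"ty":0,"tz":0,"twist":-10,"grip":0.5},{"tx":0,"ty":0,"tz":0,"twist":-10,"grip":0.5},{"tx":0,"ty":0,"tz":0,"twist":-10,"grip":0.5},{"tx":0,"ty":0,"tz":0,"twist":-10,"grip":0.5},{"tx":0,"ty":0,"tz":0,"twist":-10,"grip":0.5},{"tx":0,"ty":0,"tz":0,"twist":-10,"grip":0.5},{"tx":0,"ty":0,"tz":0,"twist":-10,"grip":0.5},{"tx":0,"ty":0,"tz":0,"twist":-10,"grip":0.5},{"tx":0,"ty":0,"tz":0,"twist":-10,"grip":0.5}]'
python3 -c "
from h import *
o=st();go((.4917,-.0545,.056),91);s=snap('wrist','w9');print(proj(s,(.4917,-.0545,.061),o))"
```

```text
time: 25.0
tool_pos: [0.4883, -0.0505, 0.149]
ee_rot: [-3.138, -0.001, 1.582]
wrist_force: [-0.2, -0.7, 0.1]
width: 0.0469
time: 26.12
tool_pos: [0.4884, -0.0526, 0.1489]
ee_rot: [3.14, -0.004, -3.127]
wrist_force: [0.2, -0.3, -0.6]
width: 0.0473
t 26.12 p [ 0.4884 -0.0526  0.1489] rpy [ 179.9   -0.2 -179.2] F [ 0.2 -0.3 -0.6] w 0.0473 q [-0.22 -0.02  1.61  0.    1.55 -1.81]
shift cm [-0.36 -0.2   9.29] twist -0.2
[314.83256827 211.24040759]
```

View pics/w9.png

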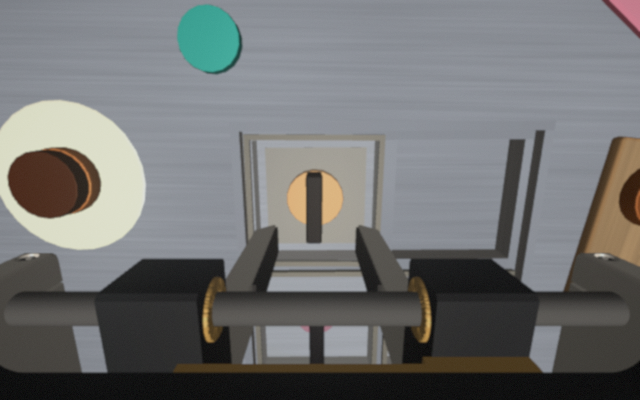

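```bash
python3 -m crank '[{"tx":-0.2,"ty":-0.2,"tz":3.5,"twist":0,"grip":0.5},{"tx":0,"ty":0,"tz":3.4,"twist":0,"grip":0.5},{"tx":0,"ty":0,"tz":1.6,"twist":0,"grip":0.5},{"tx":0,"ty":0,"tz":0.7,"twist":0,"grip":0.5},{"tx":0,"ty":0,"tz":0,"twist":0,"grip":0.2},{"tx":0,"ty":0,"tz":0,"twist":0,"grip":0},{"tx":0,"ty":0,"tz":0,"twist":0,"grip":0},{"tx":0,"ty":0,"tz":0,"twist":0,"grip":0}]'
python3 -c "
from h import *
st();go((.4897,.0787,.056))"
```

```text
time: 27.18
tool_pos: [0.4923, -0.0549, 0.0603]
ee_rot: [-3.141, 0.002, -3.133]
wrist_force: [0.5, 0.2, 1.4]
width: 0.0139
t 27.18 p [ 0.4923 -0.0549  0.0603] rpy [-1.800e+02  1.000e-01 -1.795e+02] F [0.5 0.2 1.4] w 0.0139 q [-0.23  0.05  1.73  0.    1.36 -1.81]
shift cm [ 0.14 13.37  0.43] twist 0
```

```bash
python3 -m crank '[{"tx":0.02,"ty":1.2,"tz":0,"twist":0,"grip":0},{"tx":0.02,"ty":2,"tz":0,"twist":0,"grip":0},{"tx":0.02,"ty":2,"tz":0,"twist":0,"grip":0},{"tx":0.02,"ty":2,"tz":0,"twist":0,"grip":0},{"tx":0.02,"ty":2,"tz":0,"twist":0,"grip":0},{"tx":0.02,"ty":2,"tz":0,"twist":0,"grip":0},{"tx":0.02,"ty":1.3,"tz":0,"twist":0,"grip":0},{"tx":0,"ty":0.8,"tz":0,"twist":0,"grip":0},{"tx":0,"ty":0,"tz":0,"twist":0,"grip":0},{"tx":0,"ty":0,"tz":0,"twist":0,"grip":0.4},{"tx":0,"ty":0,"tz":0,"twist":0,"grip":0.4},{"tx":0,"ty":0,"tz":-2,"twist":0,"grip":0.4}]'
python3 -m crank '[{"tx":0,"ty":-2,"tz":-4,"twist":0,"grip":0.75},{"tx":0,"ty":-5,"tz":-2,"twist":0,"grip":0.75},{"tx":0,"ty":-4,"tz":0,"twist":0,"grip":0.75},{"tx":0,"ty":-2.2,"tz":0,"twist":0,"grip":0.75},{"tx":0,"ty":0,"tz":0,"twist":0,"grip":0.75}]'
python3 -c "
from h import *
o=st();s=snap('wrist','w10');print(proj(s,(.4915,-.053,.020),o));go((.491,-.053,.020))"
```

```text
time: 28.68
tool_pos: [0.487, 0.0783, 0.0771]
ee_rot: [3.141, -0.006, -3.133]
wrist_force: [-0.1, 0.7, 0.1]
width: 0.0374
time: 29.3
tool_pos: [0.4899, -0.0547, 0.1388]
ee_rot: [3.141, -0.001, -3.136]
wrist_force: [-0.6, 0.1, 0.6]
width: 0.0703
t 29.3 p [ 0.4899 -0.0547  0.1388] rpy [ 1.799e+02 -1.000e-01 -1.797e+02] F [-0.6  0.1  0.6] w 0.0703 q [-0.23 -0.01  1.63  0.    1.53 -1.8 ]
[318.84874712 200.53199438]
shift cm [-0.12  0.05 11.88] twist 0
```

View pics/w10.png

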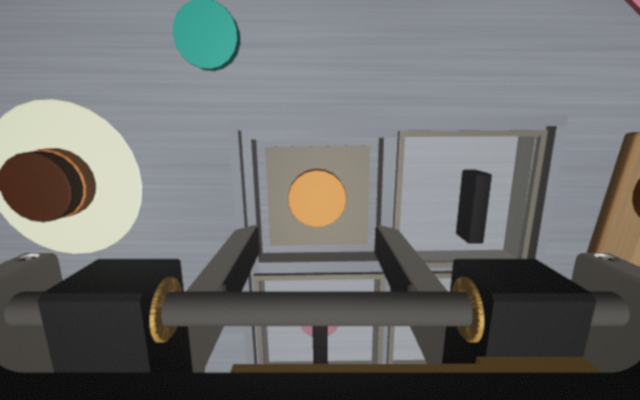

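The hash is uncovered at (317,199) and the lid is back over the patty's well. Gripping the hash, with a second squeeze at 90 degrees to centre it.

```bash
python3 -m crank '[{"tx":-0.1,"ty":0,"tz":3.5,"twist":0,"grip":0.75},{"tx":0,"ty":0,"tz":3.5,"twist":0,"grip":0.75},{"tx":0,"ty":0,"tz":2.5,"twist":0,"grip":0.75},{"tx":0,"ty":0,"tz":1.5,"twist":0,"grip":0.75},{"tx":0,"ty":0,"tz":0.6,"twist":0,"grip":0.75},{"tx":0,"ty":0,"tz":0,"twist":0,"grip":0.75}]'
python3 -c "
from h import *
o=st();go((.491,-.0535,.0195))"
```

```text
time: 30.1
tool_pos: [0.4916, -0.0535, 0.0238]
ee_rot: [3.141, 0.0, -3.132]
wrist_force: [0.3, 0.5, 0.3]
width: 0.0703
t 30.1 p [ 0.4916 -0.0535  0.0238] rpy [ 180.     0.  -179.5] F [0.3 0.5 0.3] w 0.0703 q [-0.22  0.09  1.77  0.    1.29 -1.8 ]
shift cm [0.06 0.   0.43] twist 0
```

```bash
python3 -m crank '[{"tx":0,"ty":0,"tz":0.4,"twist":0,"grip":0.4},{"tx":0,"ty":0,"tz":0,"twist":0,"grip":0.4},{"tx":0,"ty":0,"tz":0,"twist":0,"grip":0.4},{"tx":0,"ty":0,"tz":0,"twist":0,"grip":0.75},{"tx":0,"ty":0,"tz":0,"twist":0,"grip":0.75},{"tx":0,"ty":0,"tz":0,"twist":10,"grip":0.75},{"tx":0,"ty":0,"tz":0,"twist":10,"grip":0.75},{"tx":0,"ty":0,"tz":0,"twist":10,"grip":0.75},{"tx":0,"ty":0,"tz":0,"twist":10,"grip":0.75},{"tx":0,"ty":0,"tz":0,"twist":10,"grip":0.75},{"tx":0,"ty":0,"tz":0,"twist":10,"grip":0.75},{"tx":0,"ty":0,"tz":0,"twist":10,"grip":0.75}]'
python3 -m crank '[{"tx":0,"ty":0,"tz":0,"twist":10,"grip":0.75},{"tx":0,"ty":0,"tz":0,"twist":10,"grip":0.75},{"tx":0,"ty":0,"tz":0,"twist":0,"grip":0.4},{"tx":0,"ty":0,"tz":0,"twist":0,"grip":0.4},{"tx":0,"ty":0,"tz":0,"twist":0,"grip":0.4}]'
python3 -c "
from h import *
o=st()"
python3 -m crank '[{"tx":0,"ty":0,"tz":-2,"twist":0,"grip":0.4},{"tx":0,"ty":0,"tz":-4,"twist":0,"grip":0.4},{"tx":0,"ty":0,"tz":-4,"twist":0,"grip":0.4},{"tx":0,"ty":0,"tz":-2,"twist":0,"grip":0.4},{"tx":0,"ty":0,"tz":0,"twist":0,"grip":0.4}]'
python3 -c "
from h import *
o=st();go((.4761,-.297,.14));s=snap('top','t10')"
```

```text
time: 31.6
tool_pos: [0.4913, -0.0539, 0.0195]
ee_rot: [3.142, -0.0, 1.923]
wrist_force: [0.1, 0.6, -0.3]
width: 0.0703
time: 32.22
tool_pos: [0.4912, -0.0539, 0.0195]
ee_rot: [-3.141, -0.0, 1.581]
wrist_force: [0.4, 0.2, 0.6]
width: 0.0554
t 32.23 p [ 0.4912 -0.0539  0.0195] rpy [-180.    -0.    90.6] F [0.4 0.2 0.6] w 0.0554 q [-0.22  0.09  1.77  0.    1.28 -0.23]
time: 32.85
tool_pos: [0.4925, -0.0541, 0.1414]
ee_rot: [3.137, 0.001, 1.581]
wrist_force: [-0.5, -0.3, -0.4]
width: 0.0552
t 32.85 p [ 0.4925 -0.0541  0.1414] rpy [1.798e+02 1.000e-01 9.060e+01] F [-0.5 -0.3 -0.4] w 0.0552 q [-0.22 -0.01  1.62  0.    1.53 -0.23]
shift cm [-24.27  -1.88   0.15] twist 0
```

View pics/t10.png

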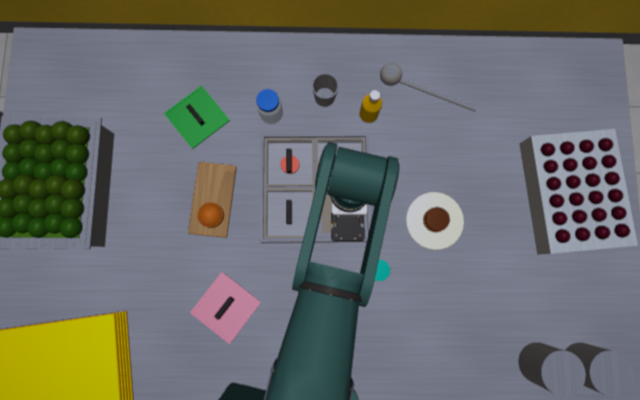

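The plate and patty are unmoved at (435,220). Carrying the hash over.

```bash
python3 -m crank '[{"tx":-3,"ty":-0.2,"tz":0,"twist":0,"grip":0.4},{"tx":-5,"ty":-0.4,"tz":0,"twist":0,"grip":0.4},{"tx":-5,"ty":-0.4,"tz":0,"twist":0,"grip":0.4},{"tx":-5,"ty":-0.4,"tz":0,"twist":0,"grip":0.4},{"tx":-4,"ty":-0.3,"tz":0,"twist":0,"grip":0.4},{"tx":-2.3,"ty":-0.15,"tz":0,"twist":0,"grip":0.4},{"tx":0,"ty":0,"tz":0,"twist":0,"grip":0.4},{"tx":0,"ty":0,"tz":0,"twist":0,"grip":0.4}]'
python3 -c "
from h import *
o=st();go((.4761,-.297,.058));s=snap('wrist','w11');print(proj(s,(.4761,-.297,.044),o),proj(s,(.4761,-.297,.012),o))
M=rpy(o['ee_rot']);print(proj(s,o['tool_pos']+M@np.array([0,0,-.0005]),o))"
```

```text
time: 33.9
tool_pos: [0.4751, -0.2956, 0.1389]
ee_rot: [-3.141, -0.002, 1.581]
wrist_force: [-0.9, 0.6, -0.7]
width: 0.0555
t 33.9 p [ 0.4751 -0.2956  0.1389] rpy [-1.80e+02 -1.00e-01  9.06e+01] F [-0.9  0.6 -0.7] w 0.0555 q [-0.66  0.14  1.47  0.    1.54 -0.67]
shift cm [-0.16  0.11  8.09] twist 0
[317.6079954 206.1997023] [317.49736409 197.90165394]
[316.36400649 245.68483546]
```

View pics/w11.png

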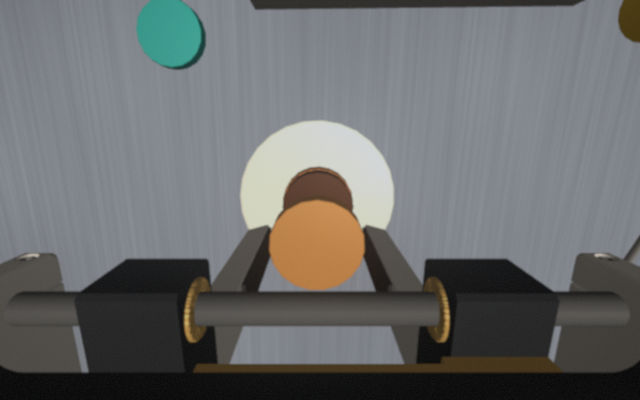

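The stack sits at column 318 as predicted and the hash is at (317,245). Lowering it.

```bash
python3 -m crank '[{"tx":-0.1,"ty":0.1,"tz":3,"twist":0,"grip":0.4},{"tx":0,"ty":0,"tz":2.5,"twist":0,"grip":0.4},{"tx":0,"ty":0,"tz":1.3,"twist":0,"grip":0.4},{"tx":0,"ty":0,"tz":0.6,"twist":0,"grip":0.4},{"tx":0,"ty":0,"tz":0,"twist":0,"grip":0.4},{"tx":0,"ty":0,"tz":0,"twist":0,"grip":0.4}]'
python3 -c "
from h import *
o=st();go((.4761,-.297,.058))"
```

```text
time: 34.7
tool_pos: [0.4767, -0.2984, 0.0667]
ee_rot: [3.14, 0.001, 1.58]
wrist_force: [-0.1, -0.2, 0.2]
width: 0.0553
t 34.7 p [ 0.4767 -0.2984  0.0667] rpy [1.799e+02 1.000e-01 9.050e+01] F [-0.1 -0.2  0.2] w 0.0553 q [-0.66  0.19  1.56  0.    1.39 -0.67]
shift cm [ 0.14 -0.06  0.87] twist 0
```

```bash
python3 -m crank '[{"tx":0.1,"ty":-0.05,"tz":0.5,"twist":0,"grip":0.4},{"tx":0,"ty":0,"tz":0.3,"twist":0,"grip":0.4},{"tx":0,"ty":0,"tz":0,"twist":0,"grip":0.4},{"tx":0,"ty":0,"tz":0,"twist":0,"grip":0.4}]'
python3 -c "
from h import *
o=st();go((.4761,-.297,.058))"
```

```text
time: 35.2
tool_pos: [0.4755, -0.2971, 0.0575]
ee_rot: [3.141, 0.0, 1.58]
wrist_force: [0.6, -0.1, -0.6]
width: 0.0549
t 35.2 p [ 0.4755 -0.2971  0.0575] rpy [180.    0.   90.5] F [ 0.6 -0.1 -0.6] w 0.0549 q [-0.66  0.2   1.57  0.    1.37 -0.67]
shift cm [ 0.01  0.06 -0.05] twist 0
```

```bash
python3 -m crank '[{"tx":0,"ty":0,"tz":0,"twist":0,"grip":0.8},{"tx":0,"ty":0,"tz":0,"twist":0,"grip":0.8},{"tx":0,"ty":0,"tz":-3,"twist":0,"grip":0.8},{"tx":0,"ty":0,"tz":-4,"twist":0,"grip":0.8},{"tx":0,"ty":0,"tz":-3,"twist":0,"grip":0.5},{"tx":0,"ty":0,"tz":0,"twist":0,"grip":0.5}]'
python3 -c "
from h import *
o=st();go((.489,.0787,.16),91);s=snap('wrist','w12');print(proj(s,(.4761,-.297,.058),o),proj(s,(.4761,-.297,.012),o))"
```

```text
time: 35.95
tool_pos: [0.4769, -0.2981, 0.1606]
ee_rot: [3.136, 0.004, 1.58]
wrist_force: [0.3, 0.6, -0.6]
width: 0.059
t 35.95 p [ 0.4769 -0.2981  0.1606] rpy [179.7   0.2  90.5] F [ 0.3  0.6 -0.6] w 0.059 q [-0.66  0.13  1.44  0.    1.57 -0.67]
shift cm [37.67  1.54 -0.08] twist 89.5
[314.83722577 200.63629253] [314.81090841 189.98354772]
```

View pics/w12.png

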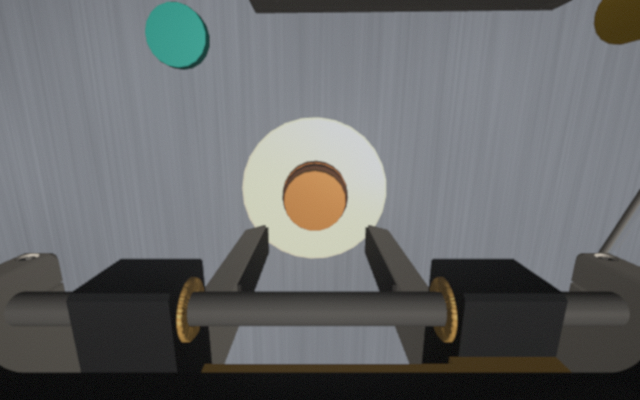

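The hash sits centred at (315,200). Next comes the left lid again, from BL to BR, and then TL to BL to uncover the tomato.

```bash
python3 -m crank '[{"tx":3.5,"ty":0.1,"tz":0,"twist":0,"grip":0.5},{"tx":5.5,"ty":0.2,"tz":0,"twist":0,"grip":0.5},{"tx":5.5,"ty":0.2,"tz":0,"twist":0,"grip":0.5},{"tx":5.5,"ty":0.2,"tz":0,"twist":0,"grip":0.5},{"tx":5.5,"ty":0.2,"tz":0,"twist":0,"grip":0.5},{"tx":5.5,"ty":0.2,"tz":0,"twist":0,"grip":0.5},{"tx":4.5,"ty":0.2,"tz":0,"twist":0,"grip":0.5},{"tx":2.2,"ty":0.1,"tz":0,"twist":0,"grip":0.5}]';python3 -m crank '[{"tx":0,"ty":0,"tz":0,"twist":-10,"grip":0.5},{"tx":0,"ty":0,"tz":0,"twist":-10,"grip":0.5},{"tx":0,"ty":0,"tz":0,"twist":-10,"grip":0.5},{"tx":0,"ty":0,"tz":0,"twist":-10,"grip":0.5},{"tx":0,"ty":0,"tz":0,"twist":-10,"grip":0.5},{"tx":0,"ty":0,"tz":0,"twist":-10,"grip":0.5},{"tx":0,"ty":0,"tz":0,"twist":-10,"grip":0.5},{"tx":0,"ty":0,"tz":0,"twist":-10,"grip":0.5},{"tx":0,"ty":0,"tz":0,"twist":-10,"grip":0.5},{"tx":0,"ty":0,"tz":0,"twist":0,"grip":0.5}]'
python3 -c "
from h import *
o=st();go((.489,.0787,.056),91);s=snap('wrist','w13');print(proj(s,(.489,.0787,.061),o))"
```

```text
time: 37.0
tool_pos: [0.4845, 0.0823, 0.1548]
ee_rot: [-3.137, -0.0, 1.582]
wrist_force: [0.4, 0.5, 0.1]
width: 0.0468
time: 38.25
tool_pos: [0.4849, 0.08, 0.1551]
ee_rot: [-3.142, -0.004, -3.135]
wrist_force: [-0.7, 0.5, 0.1]
width: 0.047
t 38.25 p [0.4849 0.08   0.1551] rpy [-180.    -0.2 -179.6] F [-0.7  0.5  0.1] w 0.047 q [ 0.05 -0.02  1.6   0.    1.56 -1.53]
shift cm [-0.45 -0.13  9.91] twist -0.6
[315.66722622 210.23488526]
```

View pics/w13.png

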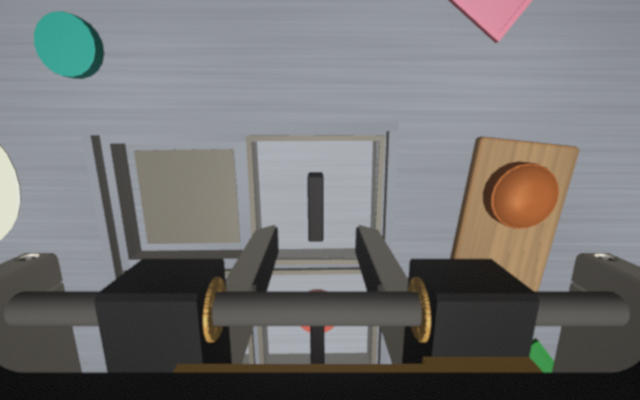

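```bash
python3 -m crank '[{"tx":-0.2,"ty":-0.15,"tz":3.5,"twist":0,"grip":0.5},{"tx":-0.1,"ty":0,"tz":3.5,"twist":0,"grip":0.5},{"tx":0,"ty":0,"tz":2,"twist":0,"grip":0.5},{"tx":0,"ty":0,"tz":1,"twist":0,"grip":0.5},{"tx":0,"ty":0,"tz":0,"twist":0,"grip":0.2},{"tx":0,"ty":0,"tz":0,"twist":0,"grip":0},{"tx":0,"ty":0,"tz":0,"twist":0,"grip":0},{"tx":0,"ty":0,"tz":0,"twist":0,"grip":0}]'
python3 -c "
from h import *
st();go((.4917,-.0533,.056))"
```

```text
time: 39.3
tool_pos: [0.4898, 0.0788, 0.0584]
ee_rot: [3.141, 0.002, -3.133]
wrist_force: [0.5, -0.7, 2.0]
width: 0.0137
t 39.3 p [0.4898 0.0788 0.0584] rpy [ 1.800e+02  1.000e-01 -1.795e+02] F [ 0.5 -0.7  2. ] w 0.0137 q [ 0.04  0.05  1.73  0.    1.36 -1.53]
shift cm [ -0.08 -13.21   0.23] twist 0
```

```bash
python3 -m crank '[{"tx":-0.02,"ty":-1.2,"tz":0,"twist":0,"grip":0},{"tx":-0.02,"ty":-2,"tz":0,"twist":0,"grip":0},{"tx":-0.02,"ty":-2,"tz":0,"twist":0,"grip":0},{"tx":-0.02,"ty":-2,"tz":0,"twist":0,"grip":0},{"tx":-0.02,"ty":-2,"tz":0,"twist":0,"grip":0},{"tx":-0.02,"ty":-2,"tz":0,"twist":0,"grip":0},{"tx":0,"ty":-1.2,"tz":0,"twist":0,"grip":0},{"tx":0,"ty":-0.8,"tz":0,"twist":0,"grip":0},{"tx":0,"ty":0,"tz":0,"twist":0,"grip":0},{"tx":0,"ty":0,"tz":0,"twist":0,"grip":0.4},{"tx":0,"ty":0,"tz":0,"twist":0,"grip":0.4},{"tx":0,"ty":0,"tz":-2,"twist":0,"grip":0.4}]'
python3 -m crank '[{"tx":0,"ty":0,"tz":-4,"twist":0,"grip":0.5},{"tx":-2,"ty":2,"tz":-4,"twist":0,"grip":0.5},{"tx":-3,"ty":3,"tz":0,"twist":0,"grip":0.5},{"tx":-3,"ty":3,"tz":0,"twist":0,"grip":0.5},{"tx":-3,"ty":3,"tz":0,"twist":0,"grip":0.5},{"tx":-2,"ty":2.4,"tz":0,"twist":0,"grip":0.5},{"tx":0,"ty":0,"tz":0,"twist":0,"grip":0.5},{"tx":0,"ty":0,"tz":0,"twist":0,"grip":0.5}]'
python3 -c "
from h import *
o=st();go((.6210,.0807,.056),91);s=snap('wrist','w14');print(proj(s,(.6210,.0807,.061),o))"
```

```text
time: 40.8
tool_pos: [0.4895, -0.0533, 0.0752]
ee_rot: [3.141, -0.006, -3.133]
wrist_force: [0.5, -0.4, 0.6]
width: 0.0368
time: 41.8
tool_pos: [0.6196, 0.0811, 0.1568]
ee_rot: [-3.141, -0.002, -3.133]
wrist_force: [-0.8, -0.0, 0.2]
width: 0.047
t 41.8 p [0.6196 0.0811 0.1568] rpy [-1.799e+02 -1.000e-01 -1.795e+02] F [-0.8 -0.   0.2] w 0.047 q [ 0.04  0.27  1.27 -0.    1.6  -1.54]
shift cm [-0.15 -0.03 10.08] twist -0.5
[316.8800917  206.47408211]
```

View pics/w14.png

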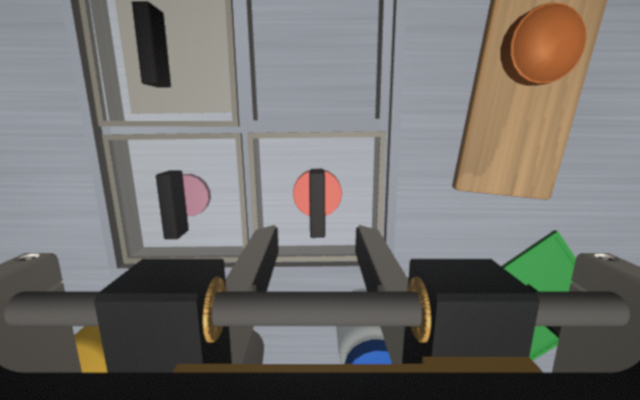

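The handle is at (317,203), with the tomato under it at (317,192). Gripping it and sliding it toward the robot.

```bash
python3 -m crank '[{"tx":-0.1,"ty":0,"tz":3.5,"twist":0,"grip":0.5},{"tx":0,"ty":0,"tz":3.5,"twist":0,"grip":0.5},{"tx":0,"ty":0,"tz":2,"twist":0,"grip":0.5},{"tx":0,"ty":0,"tz":1,"twist":0,"grip":0.5},{"tx":0,"ty":0,"tz":0,"twist":0,"grip":0.2},{"tx":0,"ty":0,"tz":0,"twist":0,"grip":0},{"tx":0,"ty":0,"tz":0,"twist":0,"grip":0},{"tx":0,"ty":0,"tz":0,"twist":0,"grip":0}]'
python3 -c "
from h import *
st();go((.4897,.0787,.056))"
```

```text
time: 42.85
tool_pos: [0.622, 0.0818, 0.0586]
ee_rot: [-3.141, 0.002, -3.132]
wrist_force: [1.2, 0.3, 1.7]
width: 0.0136
t 42.85 p [0.622  0.0818 0.0586] rpy [-1.800e+02  1.000e-01 -1.795e+02] F [1.2 0.3 1.7] w 0.0136 q [ 0.04  0.33  1.4  -0.    1.41 -1.54]
shift cm [13.23 -0.19  0.23] twist 0
```

```bash
python3 -m crank '[{"tx":1.2,"ty":-0.02,"tz":0,"twist":0,"grip":0},{"tx":2,"ty":-0.03,"tz":0,"twist":0,"grip":0},{"tx":2,"ty":-0.03,"tz":0,"twist":0,"grip":0},{"tx":2,"ty":-0.03,"tz":0,"twist":0,"grip":0},{"tx":2,"ty":-0.03,"tz":0,"twist":0,"grip":0},{"tx":2,"ty":-0.03,"tz":0,"twist":0,"grip":0},{"tx":1.2,"ty":-0.02,"tz":0,"twist":0,"grip":0},{"tx":0.8,"ty":0,"tz":0,"twist":0,"grip":0},{"tx":0,"ty":0,"tz":0,"twist":0,"grip":0},{"tx":0,"ty":0,"tz":0,"twist":0,"grip":0},{"tx":0,"ty":0,"tz":0,"twist":0,"grip":0.4},{"tx":0,"ty":0,"tz":0,"twist":0,"grip":0.4}]'
python3 -c "
from h import *
st();go((.4897,.0787,.056))"
python3 -m crank '[{"tx":0,"ty":0,"tz":-3,"twist":0,"grip":0.4},{"tx":0,"ty":0,"tz":-4,"twist":0,"grip":0.4},{"tx":-2,"ty":0,"tz":-3,"twist":0,"grip":0.72},{"tx":-4,"ty":0,"tz":0,"twist":0,"grip":0.72},{"tx":-4,"ty":0.1,"tz":0,"twist":0,"grip":0.72},{"tx":-3.2,"ty":0.1,"tz":0,"twist":0,"grip":0.72},{"tx":0,"ty":0,"tz":0,"twist":0,"grip":0.72},{"tx":0,"ty":0,"tz":0,"twist":0,"grip":0.72}]'
python3 -c "
from h import *
o=st();s=snap('wrist','w15');print(proj(s,(.6210,.0815,.018),o))"
```

```text
time: 44.35
tool_pos: [0.4882, 0.0787, 0.0564]
ee_rot: [3.142, -0.003, -3.133]
wrist_force: [1.3, -1.2, -0.1]
width: 0.0302
t 44.35 p [0.4882 0.0787 0.0564] rpy [ 180.    -0.2 -179.5] F [ 1.3 -1.2 -0.1] w 0.0302 q [ 0.05  0.06  1.73  0.    1.36 -1.53]
shift cm [-0.15 -0.    0.04] twist 0
time: 45.35
tool_pos: [0.6201, 0.0819, 0.1565]
ee_rot: [3.142, -0.003, -3.133]
wrist_force: [-0.8, 0.4, -0.1]
width: 0.0677
t 45.35 p [0.6201 0.0819 0.1565] rpy [ 180.    -0.2 -179.5] F [-0.8  0.4 -0.1] w 0.0677 q [ 0.04  0.27  1.27  0.    1.6  -1.54]
[316.70605271 195.43729214]
```

View pics/w15.png

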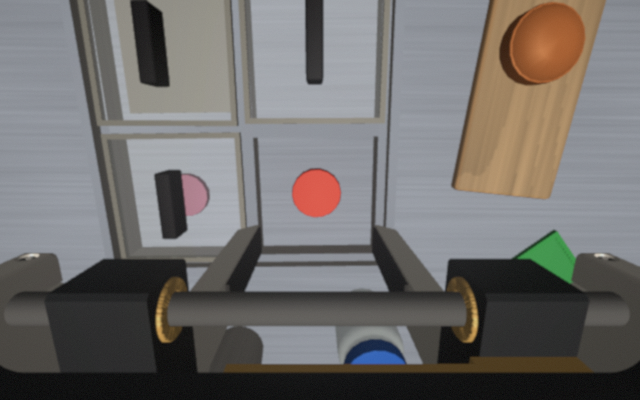

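```bash
python3 -c "
from h import *
t=snap('top');sd=snap('side')
print(ray(t,(267.5,100.5),.1),ray(sd,(360,138),.1), ray(t,(325,84),.08))"
python3 -m crank '[{"tx":0,"ty":0,"tz":3.5,"twist":0,"grip":0.72},{"tx":0,"ty":0,"tz":3.5,"twist":0,"grip":0.72},{"tx":0,"ty":0,"tz":3,"twist":0,"grip":0.72},{"tx":0,"ty":0,"tz":2,"twist":0,"grip":0.72},{"tx":0,"ty":0,"tz":1,"twist":0,"grip":0.72},{"tx":0,"ty":0,"tz":0.4,"twist":0,"grip":0.72},{"tx":0,"ty":0,"tz":0,"twist":0,"grip":0.72}]'
python3 -c "
from h import *
o=st();go((.621,.0815,.0195))"
```

```text
[0.76079807 0.13395617 0.1       ] [0.75340817 0.1217312  0.1       ] [ 0.81509192 -0.00882976  0.08      ]
time: 46.38
tool_pos: [0.6219, 0.082, 0.0244]
ee_rot: [3.141, 0.002, -3.133]
wrist_force: [0.1, 0.7, 1.0]
width: 0.0676
t 46.38 p [0.6219 0.082  0.0244] rpy [ 1.800e+02  1.000e-01 -1.795e+02] F [0.1 0.7 1. ] w 0.0676 q [ 0.04  0.36  1.43  0.    1.35 -1.54]
shift cm [ 0.09 -0.04  0.49] twist 0
```

```bash
python3 -m crank '[{"tx":0.05,"ty":0,"tz":0.45,"twist":0,"grip":0.35},{"tx":0,"ty":0,"tz":0,"twist":0,"grip":0.35},{"tx":0,"ty":0,"tz":0,"twist":0,"grip":0.35},{"tx":0,"ty":0,"tz":0,"twist":0,"grip":0.35},{"tx":0,"ty":0,"tz":0,"twist":0,"grip":0.7},{"tx":0,"ty":0,"tz":0,"twist":0,"grip":0.7},{"tx":0,"ty":0,"tz":0,"twist":10,"grip":0.7},{"tx":0,"ty":0,"tz":0,"twist":10,"grip":0.7},{"tx":0,"ty":0,"tz":0,"twist":10,"grip":0.7},{"tx":0,"ty":0,"tz":0,"twist":10,"grip":0.7},{"tx":0,"ty":0,"tz":0,"twist":10,"grip":0.7},{"tx":0,"ty":0,"tz":0,"twist":10,"grip":0.7}]'
python3 -m crank '[{"tx":0,"ty":0,"tz":0,"twist":10,"grip":0.7},{"tx":0,"ty":0,"tz":0,"twist":10,"grip":0.7},{"tx":0,"ty":0,"tz":0,"twist":10,"grip":0.7},{"tx":0,"ty":0,"tz":0,"twist":0,"grip":0.35},{"tx":0,"ty":0,"tz":0,"twist":0,"grip":0.35},{"tx":0,"ty":0,"tz":0,"twist":0,"grip":0.35},{"tx":0,"ty":0,"tz":0,"twist":0,"grip":0.35}]'
python3 -c "
from h import *
o=st()"
python3 -m crank '[{"tx":0,"ty":0,"tz":-2,"twist":0,"grip":0.35},{"tx":0,"ty":0,"tz":-4,"twist":0,"grip":0.35},{"tx":0,"ty":0,"tz":-4,"twist":0,"grip":0.35},{"tx":0,"ty":0,"tz":-2.5,"twist":0,"grip":0.35},{"tx":0,"ty":0,"tz":0,"twist":0,"grip":0.35}]'
python3 -c "
from h import *
o=st();go((.4761,-.297,.15));s=snap('top','t16')"
```

```text
time: 47.88
tool_pos: [0.6208, 0.0819, 0.0191]
ee_rot: [3.141, 0.0, 2.098]
wrist_force: [-1.1, -0.4, -0.5]
width: 0.066
time: 48.75
tool_pos: [0.6208, 0.0819, 0.019]
ee_rot: [-3.142, -0.0, 1.58]
wrist_force: [-0.5, -0.4, 0.2]
width: 0.0493
t 48.75 p [0.6208 0.0819 0.019 ] rpy [-180.    -0.    90.6] F [-0.5 -0.4  0.2] w 0.0493 q [0.04 0.37 1.44 0.   1.34 0.03]
time: 49.38
tool_pos: [0.6228, 0.082, 0.1486]
ee_rot: [3.133, -0.0, 1.58]
wrist_force: [-0.1, 0.1, 0.3]
width: 0.0492
t 49.38 p [0.6228 0.082  0.1486] rpy [179.5  -0.   90.5] F [-0.1  0.1  0.3] w 0.0492 q [0.04 0.28 1.29 0.   1.57 0.03]
shift cm [-37.77 -15.02  -0.27] twist 0
```

View pics/t16.png

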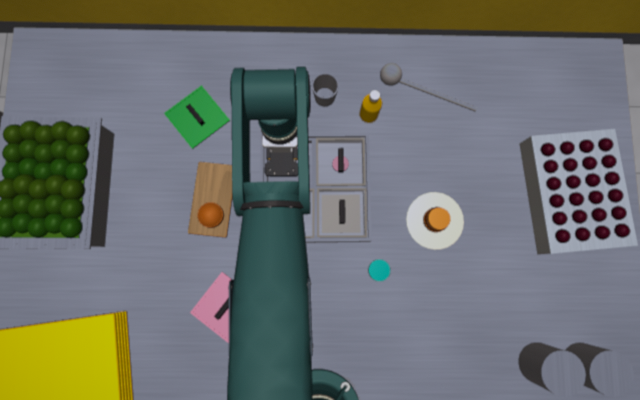

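The stack is still at (437,219) and the bystanders haven't moved. Carrying the tomato over.

```bash
python3 -m crank '[{"tx":-2.5,"ty":-1,"tz":0,"twist":0,"grip":0.35},{"tx":-5,"ty":-2,"tz":0,"twist":0,"grip":0.35},{"tx":-5,"ty":-2,"tz":0,"twist":0,"grip":0.35},{"tx":-5,"ty":-2,"tz":0,"twist":0,"grip":0.35},{"tx":-5,"ty":-2,"tz":0,"twist":0,"grip":0.35},{"tx":-5,"ty":-2,"tz":0,"twist":0,"grip":0.35},{"tx":-5,"ty":-2,"tz":0,"twist":0,"grip":0.35},{"tx":-3.5,"ty":-1.4,"tz":0,"twist":0,"grip":0.35},{"tx":-1.8,"ty":-0.6,"tz":0,"twist":0,"grip":0.35},{"tx":0,"ty":0,"tz":0,"twist":0,"grip":0.35},{"tx":0,"ty":0,"tz":0,"twist":0,"grip":0.35}]'
python3 -c "
from h import *
o=st();go((.4761,-.297,.0715));s=snap('wrist','w17');print(proj(s,(.4761,-.297,.058),o),proj(s,(.4761,-.297,.012),o))
M=rpy(o['ee_rot']);print(proj(s,o['tool_pos']+M@np.array([0,0,.001]),o))"
```

```text
time: 50.8
tool_pos: [0.4746, -0.2961, 0.1435]
ee_rot: [-3.141, -0.001, 1.581]
wrist_force: [0.3, 0.2, -0.8]
width: 0.0492
t 50.8 p [ 0.4746 -0.2961  0.1435] rpy [-1.80e+02 -1.00e-01  9.06e+01] F [ 0.3  0.2 -0.8] w 0.0492 q [-0.66  0.13  1.46  0.    1.54 -0.67]
shift cm [-0.1   0.15  7.2 ] twist 0
[318.13006729 208.41510161] [317.88196969 196.32086332]
[316.36405268 244.70699174]
```

View pics/w17.png

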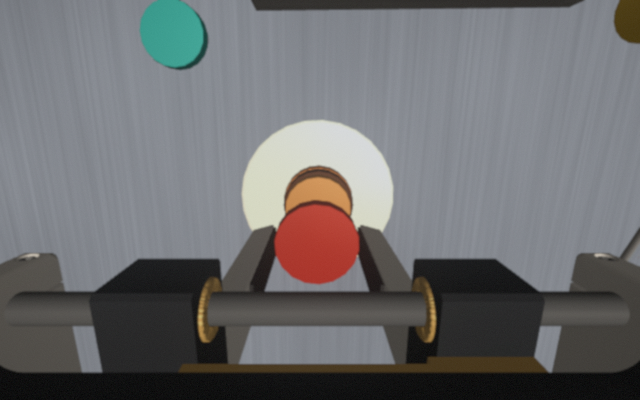

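```bash
python3 -m crank '[{"tx":-0.05,"ty":0.1,"tz":2.5,"twist":0,"grip":0.35},{"tx":0,"ty":0,"tz":2,"twist":0,"grip":0.35},{"tx":0,"ty":0,"tz":1.2,"twist":0,"grip":0.35},{"tx":0,"ty":0,"tz":0.8,"twist":0,"grip":0.35},{"tx":0,"ty":0,"tz":0,"twist":0,"grip":0.35},{"tx":0,"ty":0,"tz":0,"twist":0,"grip":0.35}]'
python3 -c "
from h import *
o=st();go((.4761,-.297,.0715))"
```

```text
time: 51.6
tool_pos: [0.4757, -0.2982, 0.0798]
ee_rot: [3.14, 0.001, 1.58]
wrist_force: [1.0, -0.0, -0.2]
width: 0.0491
t 51.6 p [ 0.4757 -0.2982  0.0798] rpy [179.9   0.   90.5] F [ 1.  -0.  -0.2] w 0.0491 q [-0.66  0.18  1.55  0.    1.42 -0.67]
shift cm [0.12 0.04 0.83] twist 0
```

```bash
python3 -m crank '[{"tx":0.1,"ty":0,"tz":0.5,"twist":0,"grip":0.35},{"tx":0,"ty":0,"tz":0.25,"twist":0,"grip":0.35},{"tx":0,"ty":0,"tz":0,"twist":0,"grip":0.35},{"tx":0,"ty":0,"tz":0,"twist":0,"grip":0.35}]'
python3 -c "
from h import *
o=st();go((.4761,-.297,.0715))"
```

```text
time: 52.1
tool_pos: [0.4752, -0.297, 0.0715]
ee_rot: [3.142, -0.0, 1.58]
wrist_force: [-0.1, -0.8, -0.5]
width: 0.049
t 52.1 p [ 0.4752 -0.297   0.0715] rpy [180.   -0.   90.5] F [-0.1 -0.8 -0.5] w 0.049 q [-0.66  0.18  1.56  0.    1.4  -0.67]
shift cm [-0.    0.09 -0.  ] twist 0
```

```bash
python3 -m crank '[{"tx":0,"ty":0.06,"tz":0.03,"twist":0,"grip":0.35},{"tx":0,"ty":0,"tz":0,"twist":0,"grip":0.75},{"tx":0,"ty":0,"tz":0,"twist":0,"grip":0.75},{"tx":0,"ty":0,"tz":-3,"twist":0,"grip":0.75},{"tx":0,"ty":0,"tz":-4,"twist":0,"grip":0.75},{"tx":0,"ty":0,"tz":-2,"twist":0,"grip":0.5},{"tx":0,"ty":0,"tz":0,"twist":0,"grip":0.5}]'
python3 -c "
from h import *
o=st();go((.6237,-.0513,.16),91);s=snap('wrist','w18');print(proj(s,(.4761,-.297,.070),o),proj(s,(.4761,-.297,.012),o))"
```

```text
time: 52.98
tool_pos: [0.4768, -0.2977, 0.1635]
ee_rot: [3.138, 0.003, 1.58]
wrist_force: [0.7, 0.6, -0.4]
width: 0.0538
t 52.98 p [ 0.4768 -0.2977  0.1635] rpy [179.8   0.2  90.5] F [ 0.7  0.6 -0.4] w 0.0538 q [-0.66  0.13  1.43  0.    1.58 -0.67]
shift cm [24.51 14.9   0.34] twist 89.5
[315.07156203 203.68268452] [315.07081966 189.90074973]
```

View pics/w18.png

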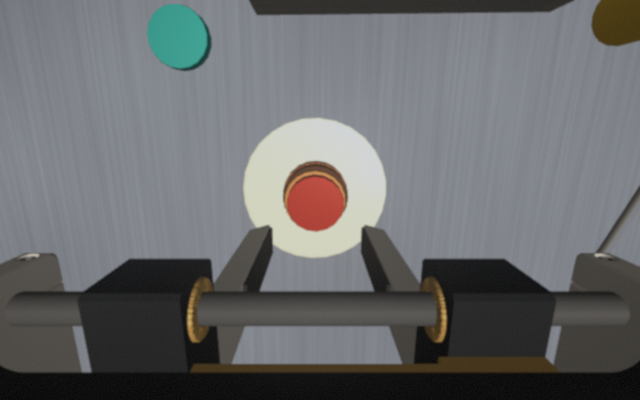

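The tomato is centred at (316,203). Going to the onion's lid, TR.

```bash
python3 -m crank '[{"tx":2.5,"ty":1.5,"tz":0,"twist":0,"grip":0.5},{"tx":4.5,"ty":2.7,"tz":0,"twist":0,"grip":0.5},{"tx":4.5,"ty":2.8,"tz":0,"twist":0,"grip":0.5},{"tx":4.5,"ty":2.8,"tz":0,"twist":0,"grip":0.5},{"tx":4.5,"ty":2.8,"tz":0,"twist":0,"grip":0.5},{"tx":3,"ty":1.7,"tz":0,"twist":0,"grip":0.5},{"tx":1,"ty":0.6,"tz":0,"twist":0,"grip":0.5}]';python3 -m crank '[{"tx":0,"ty":0,"tz":0,"twist":-10,"grip":0.5},{"tx":0,"ty":0,"tz":0,"twist":-10,"grip":0.5},{"tx":0,"ty":0,"tz":0,"twist":-10,"grip":0.5},{"tx":0,"ty":0,"tz":0,"twist":-10,"grip":0.5},{"tx":0,"ty":0,"tz":0,"twist":-10,"grip":0.5},{"tx":0,"ty":0,"tz":0,"twist":-10,"grip":0.5},{"tx":0,"ty":0,"tz":0,"twist":-10,"grip":0.5},{"tx":0,"ty":0,"tz":0,"twist":-10,"grip":0.5},{"tx":0,"ty":0,"tz":0,"twist":-10,"grip":0.5},{"tx":0,"ty":0,"tz":0,"twist":0,"grip":0.5}]'
python3 -c "
from h import *
o=st();go((.6237,-.0513,.056),91);s=snap('wrist','w19');print(proj(s,(.6237,-.0513,.061),o))"
```

```text
time: 53.9
tool_pos: [0.6222, -0.0487, 0.1588]
ee_rot: [-3.138, -0.001, 1.582]
wrist_force: [-0.2, -0.2, -1.0]
width: 0.0468
time: 55.15
tool_pos: [0.6218, -0.0518, 0.1601]
ee_rot: [-3.141, -0.002, -3.136]
wrist_force: [0.4, -0.6, 0.5]
width: 0.0473
t 55.15 p [ 0.6218 -0.0518  0.1601] rpy [-1.800e+02 -1.000e-01 -1.797e+02] F [ 0.4 -0.6  0.5] w 0.0473 q [-0.17  0.27  1.27 -0.    1.6  -1.75]
shift cm [-0.22  0.05 10.41] twist -0.7
[317.73696058 206.21291707]
```

View pics/w19.png

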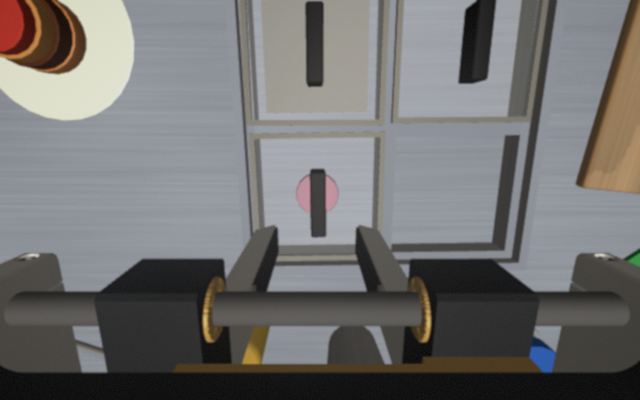

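```bash
python3 -m crank '[{"tx":-0.1,"ty":0.05,"tz":3.5,"twist":-0.5,"grip":0.5},{"tx":0,"ty":0,"tz":3.5,"twist":0,"grip":0.5},{"tx":0,"ty":0,"tz":2.2,"twist":0,"grip":0.5},{"tx":0,"ty":0,"tz":1.1,"twist":0,"grip":0.5},{"tx":0,"ty":0,"tz":0,"twist":0,"grip":0.2},{"tx":0,"ty":0,"tz":0,"twist":0,"grip":0},{"tx":0,"ty":0,"tz":0,"twist":0,"grip":0},{"tx":0,"ty":0,"tz":0,"twist":0,"grip":0}]'
python3 -c "
from h import *
st();go((.6217,.0807,.056))"
```

```text
time: 56.2
tool_pos: [0.6243, -0.0503, 0.0594]
ee_rot: [-3.141, 0.002, -3.124]
wrist_force: [0.2, 0.2, 1.4]
width: 0.0138
t 56.2 p [ 0.6243 -0.0503  0.0594] rpy [-1.80e+02  1.00e-01 -1.79e+02] F [0.2 0.2 1.4] w 0.0138 q [-0.17  0.33  1.4  -0.    1.41 -1.76]
shift cm [ 0.03 13.1   0.33] twist 0
```

```bash
python3 -m crank '[{"tx":0,"ty":1.2,"tz":0,"twist":0,"grip":0},{"tx":0.01,"ty":2,"tz":0,"twist":0,"grip":0},{"tx":0.01,"ty":2,"tz":0,"twist":0,"grip":0},{"tx":0.01,"ty":2,"tz":0,"twist":0,"grip":0},{"tx":0.01,"ty":2,"tz":0,"twist":0,"grip":0},{"tx":0.01,"ty":2,"tz":0,"twist":0,"grip":0},{"tx":0,"ty":1.2,"tz":0,"twist":0,"grip":0},{"tx":0,"ty":0.7,"tz":0,"twist":0,"grip":0},{"tx":0,"ty":0,"tz":0,"twist":0,"grip":0},{"tx":0,"ty":0,"tz":0,"twist":0,"grip":0},{"tx":0,"ty":0,"tz":0,"twist":0,"grip":0.4},{"tx":0,"ty":0,"tz":0,"twist":0,"grip":0.4}]'
python3 -c "
from h import *
st();go((.6217,.0807,.056))"
python3 -m crank '[{"tx":0,"ty":0,"tz":-3,"twist":0,"grip":0.4},{"tx":0,"ty":0,"tz":-4,"twist":0,"grip":0.4},{"tx":0,"ty":-2,"tz":-3,"twist":0,"grip":0.65},{"tx":0,"ty":-4,"tz":0,"twist":0,"grip":0.65},{"tx":0,"ty":-4,"tz":0,"twist":0,"grip":0.65},{"tx":-0.1,"ty":-3.2,"tz":0,"twist":0,"grip":0.65},{"tx":-0.1,"ty":0,"tz":0,"twist":0,"grip":0.65},{"tx":0,"ty":0,"tz":0,"twist":0,"grip":0.65}]'
python3 -c "
from h import *
o=st();s=snap('wrist','w20');print(proj(s,(.6237,-.0513,.016),o))"
```

```text
time: 57.7
tool_pos: [0.6196, 0.0825, 0.057]
ee_rot: [3.14, -0.003, -3.123]
wrist_force: [-0.1, -0.1, -0.6]
width: 0.0304
t 57.7 p [0.6196 0.0825 0.057 ] rpy [ 1.799e+02 -1.000e-01 -1.789e+02] F [-0.1 -0.1 -0.6] w 0.0304 q [ 0.04  0.33  1.4   0.    1.41 -1.55]
shift cm [-0.2  -0.18  0.09] twist 0
time: 58.7
tool_pos: [0.6249, -0.0499, 0.1575]
ee_rot: [3.14, -0.001, -3.123]
wrist_force: [0.1, 0.2, -0.3]
width: 0.061
t 58.7 p [ 0.6249 -0.0499  0.1575] rpy [ 1.799e+02 -1.000e-01 -1.790e+02] F [ 0.1  0.2 -0.3] w 0.061 q [-0.17  0.28  1.27  0.    1.6  -1.76]
[315.55167426 192.64428713]
```

View pics/w20.png

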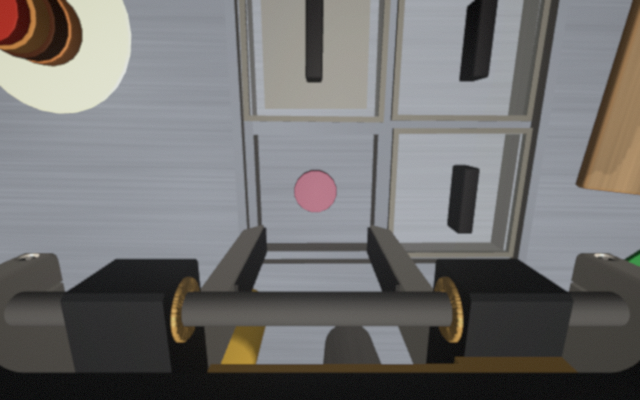

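The onion is uncovered at (315,190). Gripping it.

```bash
python3 -m crank '[{"tx":0.1,"ty":-0.15,"tz":3.5,"twist":0,"grip":0.65},{"tx":0,"ty":0,"tz":3.5,"twist":0,"grip":0.65},{"tx":0,"ty":0,"tz":3,"twist":0,"grip":0.65},{"tx":0,"ty":0,"tz":2,"twist":0,"grip":0.65},{"tx":0,"ty":0,"tz":1,"twist":0,"grip":0.65},{"tx":0,"ty":0,"tz":0.5,"twist":0,"grip":0.65},{"tx":0,"ty":0,"tz":0,"twist":0,"grip":0.65}]'
python3 -c "
from h import *
o=st();go((.6235,-.0515,.0185))"
```

```text
time: 59.62
tool_pos: [0.6247, -0.0525, 0.0239]
ee_rot: [-3.141, 0.001, -3.124]
wrist_force: [-0.8, -0.0, 0.5]
width: 0.0609
t 59.62 p [ 0.6247 -0.0525  0.0239] rpy [-1.80e+02  1.00e-01 -1.79e+02] F [-0.8 -0.   0.5] w 0.0609 q [-0.17  0.36  1.43  0.    1.35 -1.76]
shift cm [0.12 0.11 0.54] twist 0
```

```bash
python3 -m crank '[{"tx":0.05,"ty":0.05,"tz":0.5,"twist":0,"grip":0.65},{"tx":0,"ty":0,"tz":0,"twist":0,"grip":0.3},{"tx":0,"ty":0,"tz":0,"twist":0,"grip":0.3},{"tx":0,"ty":0,"tz":0,"twist":0,"grip":0.3},{"tx":0,"ty":0,"tz":0,"twist":0,"grip":0.65},{"tx":0,"ty":0,"tz":0,"twist":0,"grip":0.65},{"tx":0,"ty":0,"tz":0,"twist":10,"grip":0.65},{"tx":0,"ty":0,"tz":0,"twist":10,"grip":0.65},{"tx":0,"ty":0,"tz":0,"twist":10,"grip":0.65},{"tx":0,"ty":0,"tz":0,"twist":10,"grip":0.65},{"tx":0,"ty":0,"tz":0,"twist":10,"grip":0.65},{"tx":0,"ty":0,"tz":0,"twist":10,"grip":0.65}]'
python3 -m crank '[{"tx":0,"ty":0,"tz":0,"twist":10,"grip":0.65},{"tx":0,"ty":0,"tz":0,"twist":10,"grip":0.65},{"tx":0,"ty":0,"tz":0,"twist":10,"grip":0.65},{"tx":0,"ty":0,"tz":0,"twist":0,"grip":0.3},{"tx":0,"ty":0,"tz":0,"twist":0,"grip":0.3},{"tx":0,"ty":0,"tz":0,"twist":0,"grip":0.3},{"tx":0,"ty":0,"tz":0,"twist":0,"grip":0.3}]'
python3 -c "
from h import *
o=st()"
python3 -m crank '[{"tx":0,"ty":0,"tz":-2,"twist":0,"grip":0.3},{"tx":0,"ty":0,"tz":-4,"twist":0,"grip":0.3},{"tx":0,"ty":0,"tz":-4,"twist":0,"grip":0.3},{"tx":0,"ty":0,"tz":-3.5,"twist":0,"grip":0.3},{"tx":0,"ty":0,"tz":0,"twist":0,"grip":0.3}]'
python3 -c "
from h import *
o=st();go((.4761,-.297,.158));s=snap('top','t21')"
```

```text
time: 61.12
tool_pos: [0.6236, -0.0521, 0.0181]
ee_rot: [-3.142, -0.0, 2.106]
wrist_force: [0.3, 0.6, -0.6]
width: 0.0613
time: 62.0
tool_pos: [0.6236, -0.0521, 0.0182]
ee_rot: [-3.142, -0.0, 1.589]
wrist_force: [1.0, -0.1, 0.4]
width: 0.0431
t 62.0 p [ 0.6236 -0.0521  0.0182] rpy [-180.    -0.    91.1] F [ 1.  -0.1  0.4] w 0.0431 q [-0.17  0.37  1.44  0.    1.34 -0.19]
time: 62.62
tool_pos: [0.6261, -0.0524, 0.1589]
ee_rot: [3.132, 0.002, 1.589]
wrist_force: [0.6, 0.9, -0.6]
width: 0.043
t 62.62 p [ 0.6261 -0.0524  0.1589] rpy [1.794e+02 1.000e-01 9.100e+01] F [ 0.6  0.9 -0.6] w 0.043 q [-0.17  0.27  1.27  0.    1.59 -0.19]
shift cm [-2.418e+01 -1.544e+01 -2.000e-02] twist 0
```

View pics/t21.png

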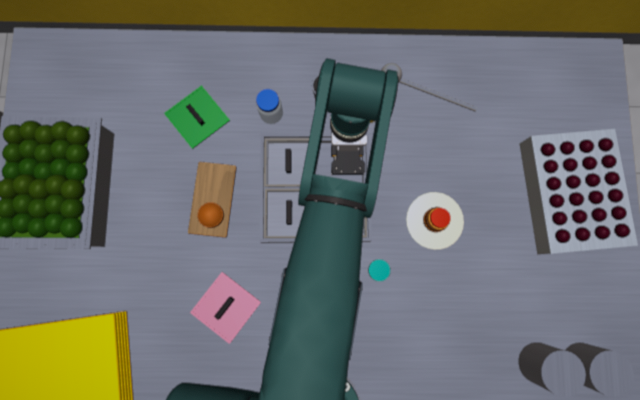

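The stack is unmoved at (438,218). Carrying the onion over.

```bash
python3 -m crank '[{"tx":-2.5,"ty":-1.6,"tz":0,"twist":0,"grip":0.3},{"tx":-4.5,"ty":-2.9,"tz":0,"twist":0,"grip":0.3},{"tx":-4.5,"ty":-2.9,"tz":0,"twist":0,"grip":0.3},{"tx":-4.5,"ty":-2.9,"tz":0,"twist":0,"grip":0.3},{"tx":-4,"ty":-2.5,"tz":0,"twist":0,"grip":0.3},{"tx":-2.8,"ty":-1.7,"tz":0,"twist":0,"grip":0.3},{"tx":-1.4,"ty":-0.9,"tz":0,"twist":0,"grip":0.3},{"tx":0,"ty":0,"tz":0,"twist":0,"grip":0.3},{"tx":0,"ty":0,"tz":0,"twist":0,"grip":0.3}]'
python3 -c "
from h import *
o=st();go((.4761,-.297,.0827));s=snap('wrist','w22');print(proj(s,(.4761,-.297,.070),o),proj(s,(.4761,-.297,.012),o))
M=rpy(o['ee_rot']);print(proj(s,o['tool_pos']+M@np.array([0,0,.002]),o))"
```

```text
time: 63.8
tool_pos: [0.4744, -0.2956, 0.1526]
ee_rot: [-3.141, -0.001, 1.59]
wrist_force: [-0.1, 0.3, 0.7]
width: 0.0431
t 63.8 p [ 0.4744 -0.2956  0.1526] rpy [-1.80e+02 -1.00e-01  9.11e+01] F [-0.1  0.3  0.7] w 0.0431 q [-0.66  0.13  1.45  0.    1.56 -0.68]
shift cm [-0.15  0.17  6.99] twist 0
[318.43022003 209.80986469] [318.07169981 194.73586017]
[316.37310582 244.06300751]
```

View pics/w22.png

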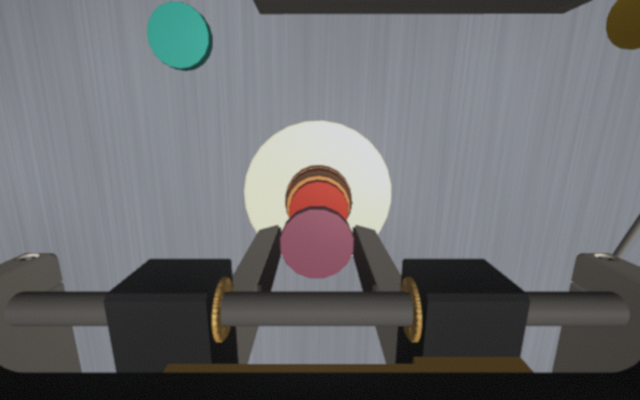

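```bash
python3 -m crank '[{"tx":-0.05,"ty":0.1,"tz":2.5,"twist":0,"grip":0.3},{"tx":0,"ty":0,"tz":2,"twist":0,"grip":0.3},{"tx":0,"ty":0,"tz":1.2,"twist":0,"grip":0.3},{"tx":0,"ty":0,"tz":0.6,"twist":0,"grip":0.3},{"tx":0,"ty":0,"tz":0,"twist":0,"grip":0.3},{"tx":0,"ty":0,"tz":0,"twist":0,"grip":0.3}]'
python3 -c "
from h import *
o=st();go((.4761,-.297,.0827))"
```

```text
time: 64.6
tool_pos: [0.4755, -0.2975, 0.0911]
ee_rot: [3.14, 0.001, 1.589]
wrist_force: [0.2, -0.2, -0.1]
width: 0.0431
t 64.6 p [ 0.4755 -0.2975  0.0911] rpy [1.799e+02 1.000e-01 9.100e+01] F [ 0.2 -0.2 -0.1] w 0.0431 q [-0.66  0.17  1.53  0.    1.44 -0.68]
shift cm [0.05 0.06 0.84] twist 0
```

```bash
python3 -m crank '[{"tx":0.05,"ty":0.05,"tz":0.5,"twist":0,"grip":0.3},{"tx":0,"ty":0,"tz":0.25,"twist":0,"grip":0.3},{"tx":0,"ty":0,"tz":0,"twist":0,"grip":0.3},{"tx":0,"ty":0,"tz":0,"twist":0,"grip":0.3}]'
python3 -c "
from h import *
o=st();go((.4761,-.297,.0827))"
```

```text
time: 65.1
tool_pos: [0.4754, -0.2968, 0.0826]
ee_rot: [-3.142, -0.0, 1.588]
wrist_force: [-0.5, 0.2, -0.6]
width: 0.043
t 65.1 p [ 0.4754 -0.2968  0.0826] rpy [-180.   -0.   91.] F [-0.5  0.2 -0.6] w 0.043 q [-0.66  0.17  1.54  0.    1.42 -0.68]
shift cm [-0.03  0.07 -0.01] twist 0
```

```bash
python3 -m crank '[{"tx":0,"ty":0.05,"tz":0.03,"twist":0,"grip":0.3},{"tx":0,"ty":0,"tz":0,"twist":0,"grip":0.75},{"tx":0,"ty":0,"tz":0,"twist":0,"grip":0.75},{"tx":0,"ty":0,"tz":-3,"twist":0,"grip":0.75},{"tx":0,"ty":0,"tz":-4,"twist":0,"grip":0.75},{"tx":0,"ty":0,"tz":-2,"twist":0,"grip":0.75},{"tx":0,"ty":0,"tz":0,"twist":0,"grip":0.75}]'
python3 -c "
from h import *
o=st();go((.484,.283,.16));s=snap('wrist','w23');print(proj(s,(.4761,-.297,.080),o),proj(s,(.4761,-.297,.012),o));snap('top','t23')"
```

```text
time: 65.97
tool_pos: [0.477, -0.2975, 0.1747]
ee_rot: [3.138, 0.003, 1.589]
wrist_force: [1.1, -0.5, 0.3]
width: 0.0703
t 65.97 p [ 0.477  -0.2975  0.1747] rpy [179.8   0.2  91. ] F [ 1.1 -0.5  0.3] w 0.0703 q [-0.66  0.12  1.42  0.    1.6  -0.68]
shift cm [58.03  1.73  1.31] twist 0
[314.95019085 203.56973699] [314.97400639 187.95638413]
```

View pics/w23.png

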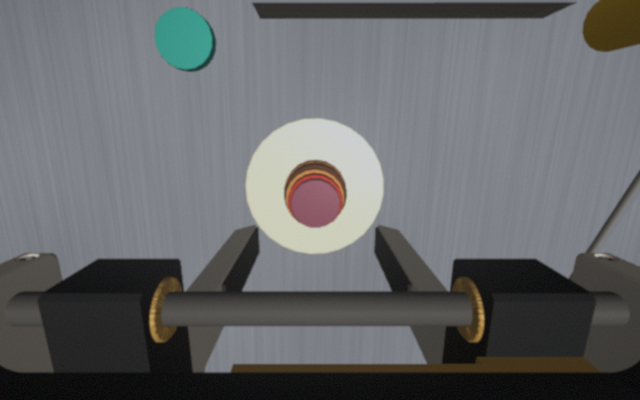

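View pics/t23.png

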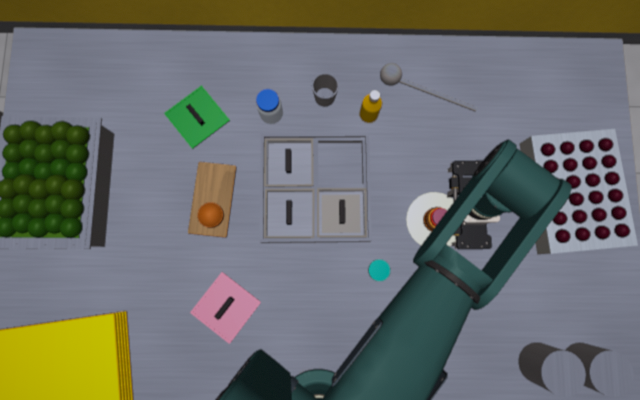

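The onion is centred at (315,203). Three wells are covered by lids, and the crown is still at (211,215). Going to the crown.

```bash
python3 -m crank '[{"tx":3,"ty":0.1,"tz":0.1,"twist":0,"grip":0.75},{"tx":5,"ty":0.15,"tz":0.1,"twist":0,"grip":0.75},{"tx":5.5,"ty":0.15,"tz":0.1,"twist":0,"grip":0.75},{"tx":5.5,"ty":0.15,"tz":0.1,"twist":0,"grip":1},{"tx":5.5,"ty":0.15,"tz":0.1,"twist":0,"grip":1},{"tx":5.5,"ty":0.15,"tz":0.1,"twist":0,"grip":1},{"tx":5.5,"ty":0.15,"tz":0.1,"twist":0,"grip":1},{"tx":5.5,"ty":0.15,"tz":0.1,"twist":0,"grip":1},{"tx":5.5,"ty":0.15,"tz":0.1,"twist":0,"grip":1},{"tx":5.5,"ty":0.15,"tz":0.1,"twist":0,"grip":1},{"tx":4,"ty":0.15,"tz":0,"twist":0,"grip":1},{"tx":2,"ty":0.1,"tz":0,"twist":0,"grip":1}]'
python3 -m crank '[{"tx":0,"ty":0,"tz":0,"twist":0,"grip":1},{"tx":0,"ty":0,"tz":0,"twist":0,"grip":1}]'
python3 -c "
from h import *
o=st();go((.484,.283,.030));s=snap('wrist','w24');print(proj(s,(.484,.283,.033),o))"
```

```text
time: 67.58
tool_pos: [0.4815, 0.2849, 0.1602]
ee_rot: [-3.138, 0.002, 1.591]
wrist_force: [0.3, 0.3, -0.6]
width: 0.0942
time: 67.82
tool_pos: [0.4827, 0.2821, 0.162]
ee_rot: [-3.141, 0.001, 1.587]
wrist_force: [0.0, 0.5, 0.3]
width: 0.094
t 67.83 p [0.4827 0.2821 0.162 ] rpy [-1.80e+02  1.00e-01  9.09e+01] F [0.  0.5 0.3] w 0.094 q [ 0.43  0.13  1.44 -0.    1.58  0.41]
shift cm [ 0.11  0.14 13.2 ] twist 0
[317.77975245 194.70903187]
```

View pics/w24.png

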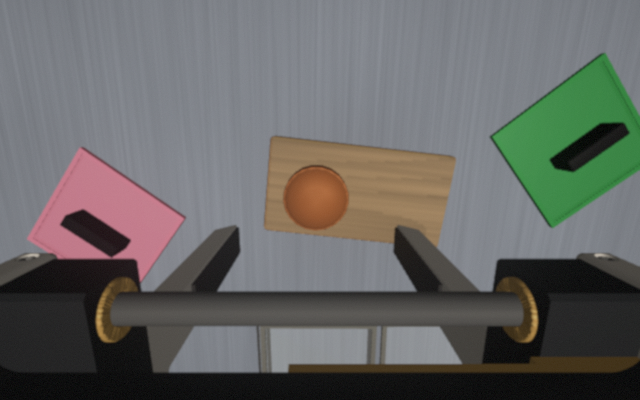

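The crown is on the board at (316,198), dome up. Going down to grip it.

```bash
python3 -m crank '[{"tx":-0.2,"ty":0,"tz":3.5,"twist":0,"grip":1},{"tx":0,"ty":0,"tz":3.5,"twist":0,"grip":1},{"tx":0,"ty":0,"tz":2.5,"twist":0,"grip":1},{"tx":0,"ty":0,"tz":1.8,"twist":0,"grip":1},{"tx":0,"ty":0,"tz":1,"twist":0,"grip":1},{"tx":0,"ty":0,"tz":0.4,"twist":0,"grip":1},{"tx":0,"ty":0,"tz":0,"twist":0,"grip":1}]'
python3 -c "
from h import *
o=st();go((.482,.280,.031))"
```

```text
time: 68.75
tool_pos: [0.4831, 0.2816, 0.036]
ee_rot: [3.141, -0.0, 1.588]
wrist_force: [-0.6, 0.3, 0.7]
width: 0.0941
t 68.75 p [0.4831 0.2816 0.036 ] rpy [179.9  -0.   91. ] F [-0.6  0.3  0.7] w 0.0941 q [0.43 0.21 1.6  0.   1.33 0.41]
shift cm [-0.16 -0.12  0.5 ] twist 0
```

```bash
python3 -m crank '[{"tx":-0.1,"ty":0,"tz":0.45,"twist":0,"grip":1},{"tx":0,"ty":0,"tz":0,"twist":0,"grip":0.5},{"tx":0,"ty":0,"tz":0,"twist":0,"grip":0.5},{"tx":0,"ty":0,"tz":0,"twist":0,"grip":0.5},{"tx":0,"ty":0,"tz":0,"twist":0,"grip":0.9},{"tx":0,"ty":0,"tz":0,"twist":0,"grip":0.9},{"tx":0,"ty":0,"tz":0,"twist":-10,"grip":0.9},{"tx":0,"ty":0,"tz":0,"twist":-10,"grip":0.9},{"tx":0,"ty":0,"tz":0,"twist":-10,"grip":0.9},{"tx":0,"ty":0,"tz":0,"twist":-10,"grip":0.9},{"tx":0,"ty":0,"tz":0,"twist":-10,"grip":0.9},{"tx":0,"ty":0,"tz":0,"twist":-10,"grip":0.9}]'
python3 -m crank '[{"tx":0,"ty":0,"tz":0,"twist":-10,"grip":0.9},{"tx":0,"ty":0,"tz":0,"twist":-10,"grip":0.9},{"tx":0,"ty":0,"tz":0,"twist":-10,"grip":0.9},{"tx":0,"ty":0,"tz":0,"twist":0,"grip":0.5},{"tx":0,"ty":0,"tz":0,"twist":0,"grip":0.5},{"tx":0,"ty":0,"tz":0,"twist":0,"grip":0.5},{"tx":0,"ty":0,"tz":0,"twist":0,"grip":0.5}]'
python3 -c "
from h import *
o=st()"
python3 -m crank '[{"tx":0,"ty":0,"tz":-2,"twist":0,"grip":0.5},{"tx":0,"ty":0,"tz":-4,"twist":0,"grip":0.5},{"tx":0,"ty":0,"tz":-4,"twist":0,"grip":0.5},{"tx":0,"ty":0,"tz":-4,"twist":0,"grip":0.5},{"tx":0,"ty":0,"tz":0,"twist":0,"grip":0.5}]'
python3 -c "
from h import *
o=st();go((.4761,-.297,.174));s=snap('wrist','w25');snap('top','t25')"
```

```text
time: 70.25
tool_pos: [0.4827, 0.2805, 0.0309]
ee_rot: [3.141, 0.0, 2.641]
wrist_force: [-0.5, -0.1, 0.4]
width: 0.0847
time: 71.12
tool_pos: [0.4827, 0.2805, 0.0309]
ee_rot: [3.142, 0.0, -3.125]
wrist_force: [0.2, 0.1, -0.9]
width: 0.0646
t 71.12 p [0.4827 0.2805 0.0309] rpy [ 180.    0. -179.] F [ 0.2  0.1 -0.9] w 0.0646 q [ 0.42  0.22  1.6   0.    1.32 -1.16]
time: 71.75
tool_pos: [0.4848, 0.2815, 0.1752]
ee_rot: [3.138, 0.008, -3.124]
wrist_force: [0.2, 1.0, -0.4]
width: 0.0645
t 71.75 p [0.4848 0.2815 0.1752] rpy [ 179.8    0.5 -179. ] F [ 0.2  1.  -0.4] w 0.0645 q [ 0.42  0.12  1.42  0.    1.6  -1.16]
shift cm [  1.87 -57.82  -0.1 ] twist 0
```

View pics/w25.png

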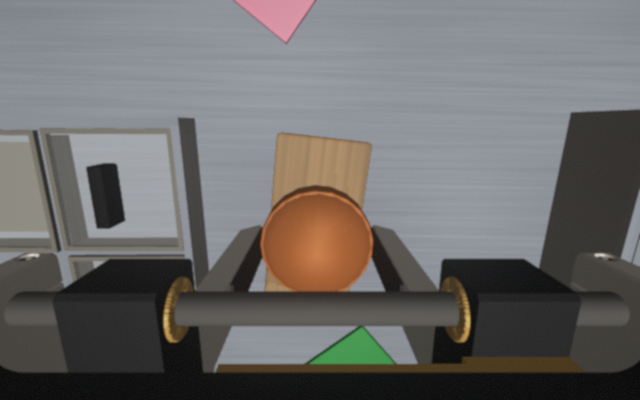

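View pics/t25.png

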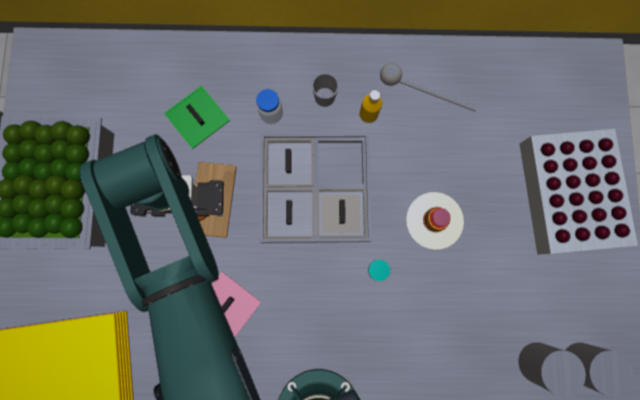

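The crown is held dome up at (317,242), and the stack is unmoved at (438,218). Carrying the crown over.

```bash
python3 -m crank '[{"tx":0.1,"ty":-3,"tz":0,"twist":0,"grip":0.5},{"tx":0.15,"ty":-5,"tz":0,"twist":0,"grip":0.5},{"tx":0.15,"ty":-5.5,"tz":0,"twist":0,"grip":0.5},{"tx":0.15,"ty":-5.5,"tz":0,"twist":0,"grip":0.5},{"tx":0.15,"ty":-5.5,"tz":0,"twist":0,"grip":0.5},{"tx":0.15,"ty":-5.5,"tz":0,"twist":0,"grip":0.5},{"tx":0.15,"ty":-5.5,"tz":0,"twist":0,"grip":0.5},{"tx":0.15,"ty":-5.5,"tz":0,"twist":0,"grip":0.5},{"tx":0.15,"ty":-5.5,"tz":0,"twist":0,"grip":0.5},{"tx":0.15,"ty":-5,"tz":0,"twist":0,"grip":0.5},{"tx":0.15,"ty":-4,"tz":0,"twist":0,"grip":0.5},{"tx":0.1,"ty":-2.2,"tz":0,"twist":0,"grip":0.5}]'
python3 -m crank '[{"tx":0,"ty":0,"tz":0,"twist":0,"grip":0.5},{"tx":0,"ty":0,"tz":0,"twist":0,"grip":0.5}]'
python3 -c "
from h import *
o=st();go((.4761,-.297,.0964));s=snap('wrist','w26');print(proj(s,(.4761,-.297,.080),o),proj(s,(.4761,-.297,.012),o))"
```

```text
time: 73.35
tool_pos: [0.4746, -0.2977, 0.1679]
ee_rot: [3.138, -0.004, -3.126]
wrist_force: [-0.3, 0.2, -0.4]
width: 0.0644
time: 73.6
tool_pos: [0.4759, -0.2952, 0.1702]
ee_rot: [3.14, -0.001, -3.123]
wrist_force: [-0.4, 0.2, 0.1]
width: 0.0643
t 73.6 p [ 0.4759 -0.2952  0.1702] rpy [ 179.9   -0.  -178.9] F [-0.4  0.2  0.1] w 0.0643 q [-0.66  0.12  1.42  0.    1.6  -2.25]
shift cm [-0.02 -0.19  7.38] twist 0
[314.96142761 206.64836734] [315.1705418  190.47977716]
```

View pics/w26.png

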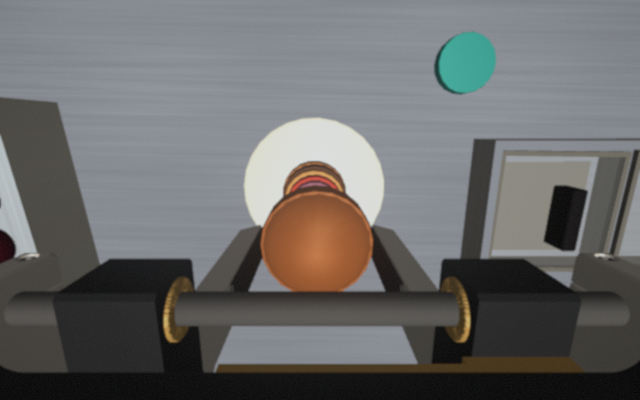

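```bash
python3 -m crank '[{"tx":0,"ty":-0.1,"tz":2.5,"twist":0,"grip":0.5},{"tx":0,"ty":0,"tz":2,"twist":0,"grip":0.5},{"tx":0,"ty":0,"tz":1.2,"twist":0,"grip":0.5},{"tx":0,"ty":0,"tz":0.8,"twist":0,"grip":0.5},{"tx":0,"ty":0,"tz":0,"twist":0,"grip":0.5},{"tx":0,"ty":0,"tz":0,"twist":0,"grip":0.5}]'
python3 -c "
from h import *
o=st();go((.4761,-.297,.0964))"
```

```text
time: 74.4
tool_pos: [0.4764, -0.298, 0.1068]
ee_rot: [-3.141, 0.001, -3.124]
wrist_force: [0.0, -0.4, -0.9]
width: 0.0643
t 74.4 p [ 0.4764 -0.298   0.1068] rpy [-1.799e+02  1.000e-01 -1.790e+02] F [ 0.  -0.4 -0.9] w 0.0643 q [-0.66  0.16  1.51  0.    1.47 -2.25]
shift cm [0.03 0.1  1.04] twist 0
```

```bash
python3 -m crank '[{"tx":0,"ty":0.05,"tz":0.6,"twist":0,"grip":0.5},{"tx":0,"ty":0,"tz":0.3,"twist":0,"grip":0.5},{"tx":0,"ty":0,"tz":0,"twist":0,"grip":0.5},{"tx":0,"ty":0,"tz":0,"twist":0,"grip":0.5}]'
python3 -c "
from h import *
o=st();go((.4761,-.297,.0964));s=snap('side','s27')"
```

```text
time: 74.9
tool_pos: [0.476, -0.2973, 0.0969]
ee_rot: [3.142, 0.0, -3.124]
wrist_force: [0.2, 0.4, 0.6]
width: 0.0642
t 74.9 p [ 0.476  -0.2973  0.0969] rpy [ 180.    0. -179.] F [0.2 0.4 0.6] w 0.0642 q [-0.66  0.17  1.52  0.    1.45 -2.25]
shift cm [-0.01  0.03  0.05] twist 0
```

View pics/s27.png

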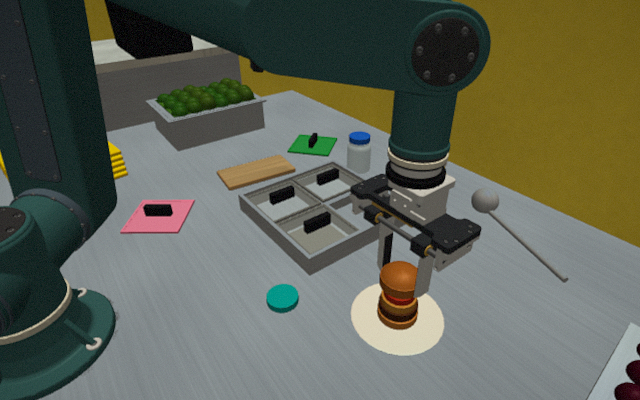

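```bash
python3 -m crank '[{"tx":0,"ty":0,"tz":0.05,"twist":0,"grip":0.5},{"tx":0,"ty":0,"tz":0,"twist":0,"grip":0.5},{"tx":0,"ty":0,"tz":0,"twist":0,"grip":0.85},{"tx":0,"ty":0,"tz":0,"twist":0,"grip":0.85},{"tx":0,"ty":0,"tz":-2,"twist":0,"grip":0.85},{"tx":0,"ty":0,"tz":-4,"twist":0,"grip":0.85},{"tx":0,"ty":0,"tz":-4,"twist":0,"grip":0.85},{"tx":0,"ty":0,"tz":-2,"twist":0,"grip":0.85},{"tx":0,"ty":0,"tz":0,"twist":0,"grip":0.85}]'
python3 -c "
from h import *
o=st();s=snap('wrist','w28');print(proj(s,(.4761,-.297,.098),o),proj(s,(.4761,-.297,.012),o))"
```

```text
time: 76.08
tool_pos: [0.4768, -0.2979, 0.2188]
ee_rot: [-3.139, 0.004, -3.124]
wrist_force: [-0.6, 0.3, 0.4]
width: 0.0798
t 76.08 p [ 0.4768 -0.2979  0.2188] rpy [-179.8    0.2 -179. ] F [-0.6  0.3  0.4] w 0.0798 q [-0.66  0.11  1.34  0.    1.69 -2.25]
[318.50473693 197.06812784] [318.29131232 180.92501439]
```

View pics/w28.png

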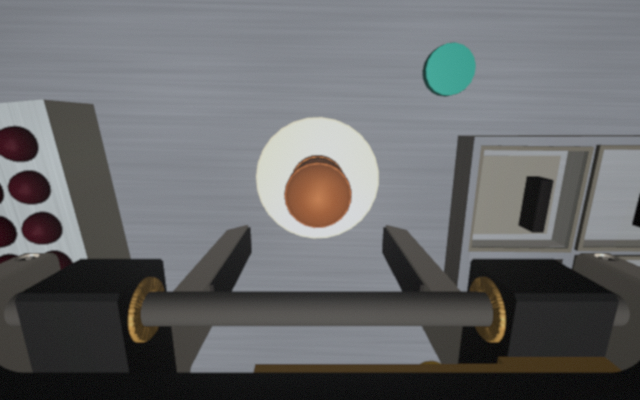

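The crown is on top at (318,195), dome up. I'm moving over the tray to check the lids.

```bash
python3 -m crank '[{"tx":0,"ty":3,"tz":-1,"twist":0,"grip":0.85},{"tx":-0.5,"ty":4.5,"tz":-1,"twist":0,"grip":0.85},{"tx":-0.5,"ty":4.5,"tz":-1,"twist":0,"grip":0.85},{"tx":-0.5,"ty":4.5,"tz":-1,"twist":0,"grip":0.85},{"tx":-0.5,"ty":4.5,"tz":-1,"twist":0,"grip":0.85},{"tx":-0.5,"ty":4.5,"tz":-1,"twist":0,"grip":0.85},{"tx":-0.5,"ty":4,"tz":-1,"twist":0,"grip":0.85},{"tx":0,"ty":1.6,"tz":0,"twist":0,"grip":0.85},{"tx":0,"ty":0,"tz":0,"twist":0,"grip":0.85},{"tx":0,"ty":0,"tz":0,"twist":0,"grip":0.85}]'
python3 -c "
from h import *
o=st();s=snap('wrist')
im=cv2.cvtColor(s['frame'],cv2.COLOR_RGB2BGR)
R=rpy((0,0,np.radians(.9)))[:2,:2];c0=np.array([.5567,.0137])
for w in ((-.066,.066),(-.066,-.066),(.066,.066)):
    c=c0+R@np.array(w)
    q=np.array([proj(s,(*(c+R@np.array(d)*.063),.035),o) for d in ((1,1),(1,-1),(-1,-1),(-1,1))])
    cv2.polylines(im,[np.round(q).astype(int)],True,(255,0,255),1)
q=np.array([proj(s,(*(c0+R@np.array(d)*.132),.042),o) for d in ((1,1),(1,-1),(-1,-1),(-1,1))])
cv2.polylines(im,[np.round(q).astype(int)],True,(0,255,255),1)
cv2.imwrite('pics/w29.png',im)
"
```

```text
time: 77.38
tool_pos: [0.5001, 0.0131, 0.2852]
ee_rot: [-3.141, -0.002, -3.125]
wrist_force: [0.8, 0.2, -0.2]
width: 0.0801
t 77.38 p [0.5001 0.0131 0.2852] rpy [-1.800e+02 -1.000e-01 -1.791e+02] F [ 0.8  0.2 -0.2] w 0.0801 q [-0.09 -0.03  1.35 -0.    1.82 -1.67]
```

View pics/w29.png

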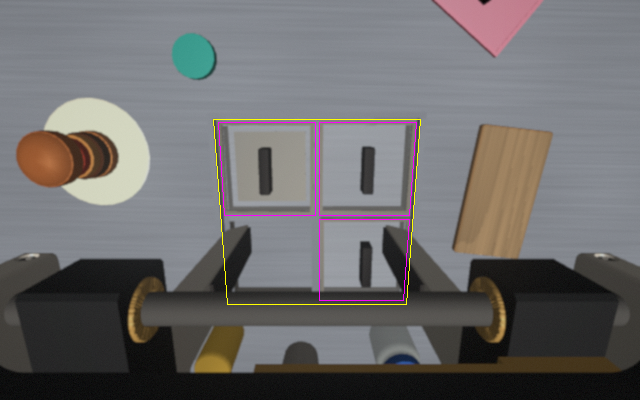

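The predicted lid outlines match the lids. I'm clearing the view for a last look from above and from the side.

```bash
python3 -m crank '[{"tx":1.5,"ty":3,"tz":0,"twist":0,"grip":0.85},{"tx":2,"ty":4.5,"tz":0,"twist":0,"grip":0.85},{"tx":2,"ty":4.5,"tz":0,"twist":0,"grip":0.85},{"tx":2,"ty":4.5,"tz":0,"twist":0,"grip":0.85},{"tx":2,"ty":4.5,"tz":0,"twist":0,"grip":0.85},{"tx":2,"ty":4.5,"tz":0,"twist":0,"grip":0.85},{"tx":2,"ty":4.5,"tz":0,"twist":0,"grip":0.85},{"tx":2,"ty":4.5,"tz":0,"twist":0,"grip":0.85},{"tx":1,"ty":3,"tz":0,"twist":0,"grip":0.85},{"tx":0,"ty":0,"tz":0,"twist":0,"grip":0.85}]'
python3 b.py | grep -E 'lid0|plate|tray|crown|jar|cup|sauce'
python3 -c "
from h import *
st();t=snap('top');s=snap('side')
a=cv2.cvtColor(np.vstack([t['frame'][80:270,230:500],s['frame'][140:330,230:500]]),cv2.COLOR_RGB2BGR)
cv2.imwrite('pics/fin.png',cv2.resize(a,None,fx=1.55,fy=1.55,interpolation=cv2.INTER_CUBIC))"
```

```text
time: 78.68
tool_pos: [0.3287, 0.3868, 0.2856]
ee_rot: [-3.141, -0.001, -3.122]
wrist_force: [-0.1, -0.2, -0.7]
width: 0.0798
top tray 0.68 [331.9 165.6] area c [0.5443 0.0199] rect [0.5558 0.0133] [0.282  0.2818] 0.9
top plate 0.71 [336.8 165. ] area c [0.56  0.014] rect [0.561  0.0148] [0.2921 0.2893] 1.2
top plate 0.58 [424.3 228.8] area c [ 0.4768 -0.2981] rect [ 0.4773 -0.3001] [0.1463 0.1493] 0.5
top crown 0.68 [442.  214.9] area c [ 0.4857 -0.3182] rect [ 0.4857 -0.318 ] [0.0687 0.0717] 44.2
top jar 0.77 [266.5 104.5] area c [0.747  0.1284] rect [0.7478 0.1285] [0.0894 0.0611] 19.4
top jar 0.69 [288.2 160.8] area c [0.6053 0.0789] rect [0.6052 0.0785] [0.12   0.1194] 0.8
top cup 0.81 [322.9  86.7] area c [ 0.8027 -0.0082] rect [ 0.8019 -0.0091] [0.0913 0.0665] 0.8
top cup 0.33 [442.2 214.8] area c [ 0.4784 -0.3005] rect [ 0.4785 -0.3006] [0.0649 0.066 ] 44.2
top sauce 0.73 [373.2 106.5] area c [ 0.7347 -0.1188] rect [ 0.7368 -0.1191] [0.0475 0.0843] 69.8
top sauce 0.16 [266.8 106.2] area c [0.7323 0.1245] rect [0.7322 0.1243] [0.0833 0.0597] 7.9
top lid0 0.97 [339.9 210. ] are
[... 1108 characters left out ...]
2] 44.7
side cup 0.2 [356.9 147.7] area c [0.7269 0.0966] rect [0.7303 0.0986] [0.2359 0.0599] 50.9
side sauce 0.57 [437.6 188.6] area c [ 0.6644 -0.1977] rect [ 0.6761 -0.1897] [0.2345 0.0438] 34.7
side lid0 0.85 [311.5 148.7] area c [0.7087 0.2768] rect [0.7166 0.2843] [0.1468 0.1208] 39.5
side lid0 0.81 [314.9 229.6] area c [ 0.4918 -0.052 ] rect [ 0.4927 -0.0498] [0.1264 0.1212] 0.9
side lid0 0.63 [328.6 180.7] area c [0.6172 0.0811] rect [0.6182 0.083 ] [0.1317 0.1366] 1.3
side lid0 0.62 [284.8 200.8] area c [0.4872 0.0764] rect [0.4885 0.0775] [0.1242 0.134 ] 0.2
t 81.28 p [0.3288 0.3863 0.2864] rpy [ 180.    0. -179.] F [-0.6 -1.2 -0.3] w 0.0801 q [ 0.75 -0.01  1.34  0.    1.82 -0.83]
```

View pics/fin.png

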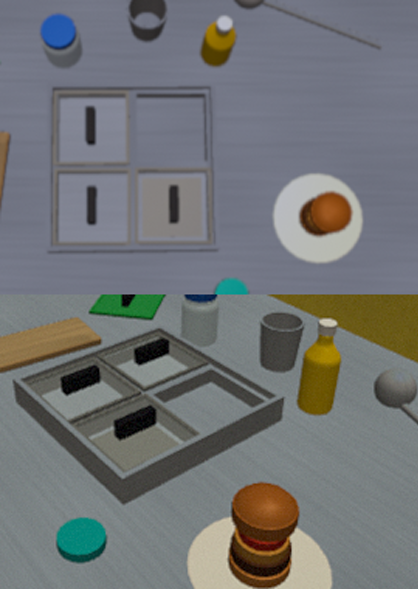

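The final pictures show the stack upright and the crown level. By projection the crown is at about (0.476, -0.297), over the stack axis. All three lids are within about 2 mm of their well centres, and the jar, cup and sauce are where they started. Handing in.

```bash
python3 -c "
from bench import ticket
print(ticket.close_job())"
```

```text
the job is handed in; nothing more can be done
None
```

I built the burger in the middle of the plate and handed the job in at about 81 s of the 210 s allowed. From the bottom up it is base, patty, hash, tomato, onion and crown, with the crown dome up. All four fillings were in the tray.

I got at the fillings with five single lid slides and never lifted a lid. I squeezed every stacked piece a second time at 90 degrees to centre it in the gripper, and set them all down at the same point.

**Stack:** The last wrist, top and side pictures showed it upright and centred to about 1–2 mm, with the base about 2 mm off the plate's centre.

**Lids:** The overlay of predicted outlines matched all three lids. The two near ones measured within about 2 mm of their well centres. In the top view the network missed the far lid, so that one rests on the overlay and a side-view outline, about 4 mm off its well centre.

**Bystanders:** The jar, cup and sauce bottle measured within about 2 mm of their starting places from above, which is within the networks' scatter.

**Disturbances:** I saw no knock to the plate or crown and no slip of the grip. Some of the networks' other reports were plainly wrong, such as finding a "plate" on the tray, so I relied on the pictures instead.

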